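Hang up the lidded topping pail by its wire handle

TASK

While the small lidded steel pail stands on the bench, swing its folded-down wire handle upright; then lift the pail by that handle and hang it on the two-pronged hanger, with the wire lying in the dips of both prongs, one each side of the wooden grip. Lower it gently and let the hanger take the pail's weight before you let go, without ever pressing down hard on the hanger, then come clear. Do not tip the pail or lift it by a half-raised handle, and leave the bowl, the dough scraper and the ring cutter alone.

Things in the scene. Friction and masses are not known exactly. Their poses are not given: they have to be found in the camera images.
- pail: Round lidded stainless pail, 80 mm high, 96 mm across the lid, 82 mm across the foot, 0.4 to 0.65 kg with handle, loose on the bench. Origin: centre of its underside; z up. The handle pivots on two ears 68 mm above the underside, on an axis along the pail's y through its centre line. The folded handle reaches out to the pail's +x.
- bail (a joint): Hinge of the wire handle on the pail, rad: 0 = level, pointing to the pail's +x; negative = drooping; 1.57 = upright above the pail's centre; stops at -0.35 and 1.95. It starts folded, at -0.25 to 0.05. Light friction (about 0.03 N m) holds it where it is left.
- bail_grip (a point): Centre of the round wooden grip on the handle: 14 mm thick, 44 mm long, turning on the wire with slight friction, along the pail's y, 95 mm from the pivot axis (pail x = 95 mm*cos, height 68 mm + 95 mm*sin of the hinge angle). Beside the grip the crosspiece is straight 6 mm wire out to y = +-48 mm, then bends into the arms at y = +-54 mm.
- stand: Hanger stand fixed to the bench. Origin on the bench, right below the middle between the dips of its two prongs; z up. A 20 mm post at x = +90 mm, 225 mm high, on a 12 mm thick foot plate (x 40 to 150, y +-75 mm), carries a clamped fork: two parallel 8 mm rods at y = +-36 mm, joined at x = 75 mm, pointing to -x, the open side from which the handle goes over the tips.
- post_top (a point): Top of the stand's post, 225 mm up (axes as the stand's). The fork is clamped at a height that differs each time and no pose tells: the rods' centre lines at the dips are 201 to 229 mm above the bench; find it by feel. A hung handle's wire centre lies about 8 mm higher, the pail below the rods.
- post_foot (a point): Foot of the stand's post on the bench (axes as the stand's). Shape of each rod of the fork above, by centre line, in the stand's x: level, 10 mm above the dip, from x = 75 to 20 mm; falls into a V dip at x = 0; rises to the tip at x = -18 mm, 14 mm above the dip (the tip's top is 18 mm above it).
- bowl: Bystander: steel bowl, 130 mm across, 60 mm high; origin centre of its underside.
- scraper: Bystander: dough scraper lying flat, steel blade 110 x 75 mm with a wooden back 110 mm long, 20 mm high; origin on the bench below the blade's middle.
- cutter: Bystander: steel ring cutter, 70 mm across, 40 mm high; origin centre of its underside.

How it is judged:
On the way, in this order (a step that is already met when the one before it is completed fails the run):
1. the handle stands upright (hinge 1.35 to 1.80 rad) while the pail still stands level on the bench (value of joint bail between 1.35 and 1.8 rad and height (world z) of pail below 0.006 m and angle between pail's own z axis and vertical below 0.12 rad), for 0.2 s.
2. the pail is lifted clear of the bench by the handle (underside over 20 mm up) (height (world z) of pail above 0.02 m and contact force between the fingers and pail above 0.3 N and contact force between pail and stand below 0.1 N), for 0.1 s.
3. the handle lies over both dips and the hanger carries over 1.5 N of the pail while the gripper still holds it (x of bail_grip in the frame of stand between -0.013 and 0.015 m and y of bail_grip in the frame of stand between -0.013 and 0.013 m and contact force between pail and stand above 1.5 N and contact force between the fingers and pail above 0.3 N and height (world z) of pail above 0.02 m), for 0.2 s.
At the end, for the whole second after the job is handed in: The pail hangs free on the hanger by its handle, the grip's centre within 13 mm sideways and -13 to +15 mm fore and aft of the middle between the two dips, underside over 20 mm above the bench, upright within 0.3 rad, nearly at rest (under 0.06 m/s) and released (x of bail_grip in the frame of stand between -0.013 and 0.015 m and y of bail_grip in the frame of stand between -0.013 and 0.013 m and height (world z) of pail above 0.02 m and contact force between pail and stand above 1.5 N and contact force between the fingers and pail below 0.1 N and angle between pail's own z axis and vertical below 0.3 rad and linear speed of pail below 0.06 m/s); the robot touches nothing.
It fails at once if the pail or handle is pressed against the hanger with more than 16 N (contact force between pail and stand above 16 N).
It fails at once if the pail tips by more than 0.5 rad (angle between pail's own z axis and vertical above 0.5 rad).
It fails at once if the pail is lifted off the bench by a half-raised handle (hinge under 1.0 rad, underside over 12 mm up) (value of joint bail below 1 rad and height (world z) of pail above 0.012 m).
It fails at once if the bowl, scraper or ring cutter is moved by more than 20 mm (distance of any of bowl, scraper, cutter from where it was at the start of the episode above 0.02 m).
It also fails if it takes over 67 s, if anything falls off the work surface, if the arm or the gripper's body presses on something with over 40 N, if the wrist force passes 120 N, or if a joint passes its speed limit or range.

ROBOT

A 6-joint arm with a two-finger parallel gripper is mounted at the origin on the work surface. World frame = base frame: x ahead of the robot, y to its left, z up, the work surface at z = 0. Lengths are in m, angles in rad, forces in N, time in s.
With the tool pointing down it reaches from about 0.325 to 0.85 m from the base axis. Payload 15.5 kg.
Tool frame: the origin (TCP) lies between the finger pads; the fingertips stand 17 mm ahead of it and the grasp point (between the pads) lies 2 mm behind it; z points along the fingers, y is the direction in which the jaws open and shut (so a half turn about z gives the same grasp; the last joint's range is limited). The gripper opens to 91 mm and grips with 3 to 60 N. Pads are 32 mm wide; open, the fingers measure 118 mm over their backs; the gripper's body (76 mm by 178 mm) begins 60 mm behind the grasp point.
Start: joints at [1.222, 0.494, 1.345, -0, 1.302, -0.096], TCP at [0.156, 0.605, 0.206] pointing down, gripper open.
Joint ranges: [-2.91, 2.91], [-0.82, 2.16], [0.22, 2.67], [-1.22, 4.37], [0.12, 2.79], [-3.08, 3.08]. Speed limits (rad/s): [1.89, 1.89, 2.57, 3.01, 3.01, 3.01].

INTERFACE

Orientations are given as a unit quaternion [w, x, y, z].
In Python, from station import r, imaging gives the robot as it stands. The module is installed in compiled form; this text tells all that it offers.
- The arm moves only by the shell command python3 -m pendant 'ROWS' [FORCE]. ROWS is JSON, a list of rows, each an object of numbers: "jaw": the closure, from -1 (fully open) to 1 (shut); "tx", "ty", "tz": the shift along the tool's x, y, z in mm; "yaw": the turn about the tool's z in rad. A call has 1 to 12 rows; each row shifts and turns the commanded pose from where the row before left it, along the tool's axes as they then stand; what a row does not reach is not made up. A row lasts 1/8 s, in which the tool goes at most 62.5 mm and 10.7 degrees, less where a joint would pass 70% of its speed; a pose out of reach is approached as far as the arm can. A call with a gripper value outside its range is refused whole. The fingers move at their own pace and stop on an object; FORCE is the grip in N (left out, the last holds). Time passes only in rows, so rows that do not move let the fingers close. It gives the time, the measured TCP pose, the force and the opening at its end, in the units of the state.
- r.sense(): the state, without advancing time (a new reading comes with each control period).
- imaging.grab_frame(name): name is "scene" or "top" or "wrist"; returns the picture (400x640x3 uint8, blue, green, red); there is no depth.
- imaging.get_calibration(name): a dict with "mtx" (3x3 intrinsics, pixels), "k1" (the pictures are not rectified: a ray, as slopes to the right and down, at radius r is drawn at 1 + k1 r^2 times it, then the intrinsics apply), "R" (3x3) and "t" (3): a world point X has camera coordinates R X + t. Camera axes: x right, y down, z forward; pixel columns grow to the right and rows downward; lengths in m; the calibration is good to about 2 mm. A picture is of the moment at which its call begins: read the wrist's pose just before it. get_calibration takes no time and is no camera call; for the wrist camera it gives the pose at the moment of the call.
- r.sign_off(): hands the job in, once; it reports no verdict.
The state is a dict: "t": time; "q": joint angles; "qvel": joint speeds; "effort": joint torques, N m; "tcp_pos": TCP position; "tcp_rot": TCP orientation; "force": force on the tool from outside, world axes, zero at the start; "wrist_torque": the same for the moment, N m; "finger_gap": opening from 0.0 (shut) to 1.0 (fully open).
Only numpy, scipy, OpenCV 4.12 (cv2) and the standard library are available. Lean on these libraries where they do the work, as an engineer would, in place of code of your own. Each camera call takes 0.05 s, during which the arm holds its last target.

## Working session

There is one attempt and no reset: what is moved stays moved. The work goes in short steps, Python scripts to look and compute and a shell command to move; the robot and the scene stay as the last step left them, time stands still between calls to the robot, and variables do not carry over. Pictures are saved under pics/ and viewed, and the job is handed in when it is done.

```bash
mkdir -p pics; ls
python3 - <<'E'
from station import r, imaging
import cv2
s=r.sense()
print({k:(s[k] if not hasattr(s[k],'__len__') else [round(float(x),4) for x in s[k]]) for k in s})
for n in ["scene","top","wrist"]:
    cv2.imwrite(f"pics/{n}0.png",imaging.grab_frame(n))
    print(n,imaging.get_calibration(n))
E
```

```text
pics
{'t': 0.0, 'q': [1.2225, 0.4942, 1.3462, -0.0, 1.3025, -0.0955], 'qvel': [-0.0002, -0.0005, 0.0008, 0.0004, -0.002, -0.0009], 'effort': [-0.0049, -87.8807, -38.1845, 0.0706, 0.0536, -0.0001], 'tcp_pos': [0.1562, 0.6048, 0.2051], 'tcp_rot': [-0.0001, 0.1261, 0.992, -0.0006], 'force': [-0.501, 0.1026, 0.3207], 'wrist_torque': [0.016, 0.0073, -0.0157], 'finger_gap': 1.0033172568195632}
scene {'mtx': array([[417.30927784,   0.        , 311.68594163],
       [  0.        , 417.30927784, 207.40019928],
       [  0.        ,   0.        ,   1.        ]]), 'k1': -0.0805290378686495, 'R': array([[ 0.58126822,  0.81363453, -0.01123012],
       [ 0.48091807, -0.35463976, -0.80184066],
       [-0.6563879 ,  0.46068373, -0.59743237]]), 't': array([-0.30226953, -0.14123815,  1.69502717])}
top {'mtx': array([[365.0340557 ,   0.        , 318.99709146],
       [  0.        , 365.0340557 , 205.18502267],
       [  0.        ,   0.        ,   1.        ]]), 'k1': 0.025872931611967003, 'R': array([[ 0.00738577, -0.99997079, -0.00196518],
       [-0.99787914, -0.00724319, -0.06468975],
       [ 0.06467363,  0.00243879, -0.99790349]]), 't': array([0.00587525, 0.57831625, 0.99121431])}
wrist {'mtx': array([[350.2731717 ,   0.        , 319.1364819 ],
       [  0.        , 350.2731717 , 198.82164402],
       [  0.        ,   0.        ,   1.        ]]), 'k1': 0.022075099592168978, 'R': array([[ 0.24983096,  0.96828858, -0.001314  ],
       [ 0.93097451, -0.23982991,  0.27526001],
       [ 0.26621598, -0.06999177, -0.96136892]]), 't': array([-0.62496095, -0.03027776,  0.39205323])}
```

View pics/scene0.png

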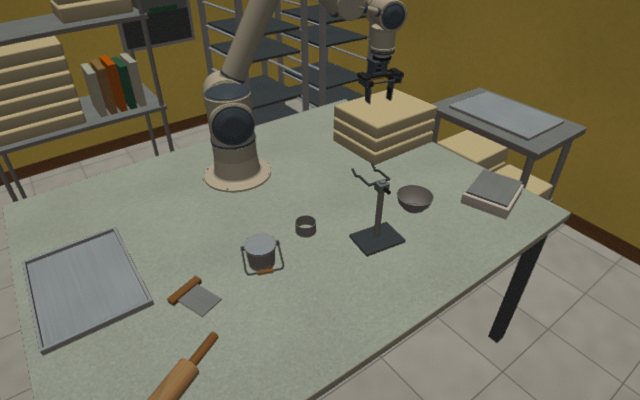

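View pics/top0.png

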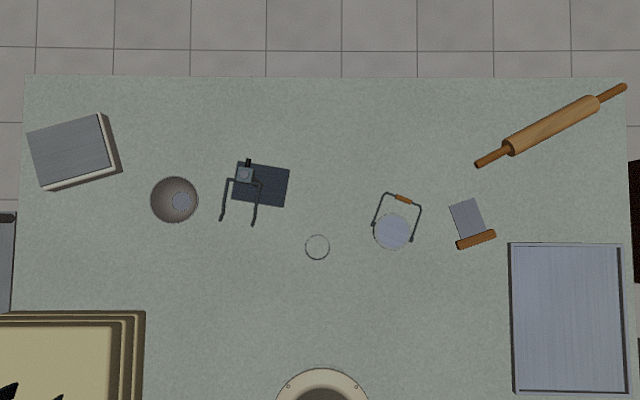

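View pics/wrist0.png

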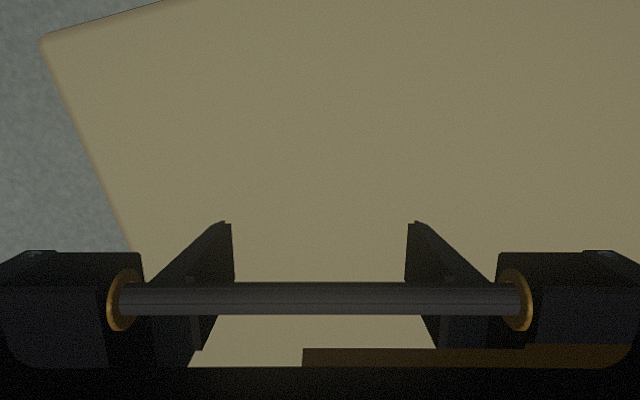

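The top view shows the pail lid at about (392,231), with its orange grip at (403,199). The fork's prong tips are at about (222,220) and (254,224), and the cutter is at (317,247). The arm starts over the boards at lower left. Next I'll measure these positions.

```bash
cat > h.py <<'E'
import numpy as np, cv2
from station import r, imaging
from scipy.optimize import least_squares
def ray(c,px):
    p=(np.array(px,float)-[c['mtx'][0,2],c['mtx'][1,2]])/[c['mtx'][0,0],c['mtx'][1,1]]
    u=p.copy()
    for _ in range(20): u=p/(1+c['k1']*(u@u))
    d=c['R'].T@np.array([u[0],u[1],1.]); o=-c['R'].T@c['t']
    return o,d
def plane(c,px,z):
    o,d=ray(c,px); return o+d*(z-o[2])/d[2]
def proj(c,X):
    X=c['R']@np.array(X,float)+c['t']; u=X[:2]/X[2]; u=u*(1+c['k1']*(u@u))
    return u*[c['mtx'][0,0],c['mtx'][1,1]]+[c['mtx'][0,2],c['mtx'][1,2]]
def tri(obs):
    A=np.zeros((3,3));b=np.zeros(3);L=[]
    for c,px in obs:
        o,d=ray(c,px); d=d/np.linalg.norm(d); P=np.eye(3)-np.outer(d,d); A+=P;b+=P@o;L.append((P,o))
    X=np.linalg.solve(A,b); return X,[round(1000*float(np.linalg.norm(P@(X-o))),1) for P,o in L]
E
python3 - <<'E'
import cv2,numpy as np
t=cv2.imread('pics/top0.png'); s=cv2.imread('pics/scene0.png')
def crop(im,x0,y0,w,h,f,n): cv2.imwrite(n,cv2.resize(im[y0:y0+h,x0:x0+w],None,fx=f,fy=f,interpolation=cv2.INTER_CUBIC))
a=cv2.resize(t[180:260,360:440],None,fx=7,fy=5.0*7/5,interpolation=cv2.INTER_CUBIC)
crop(t,360,180,80,80,7,'pics/c1.png'); crop(t,205,145,100,90,6,'pics/c2.png')
crop(s,230,225,70,60,8,'pics/c3.png'); crop(s,340,155,75,100,6,'pics/c4.png')
E
```

```text
(no output)
```

View pics/c1.png

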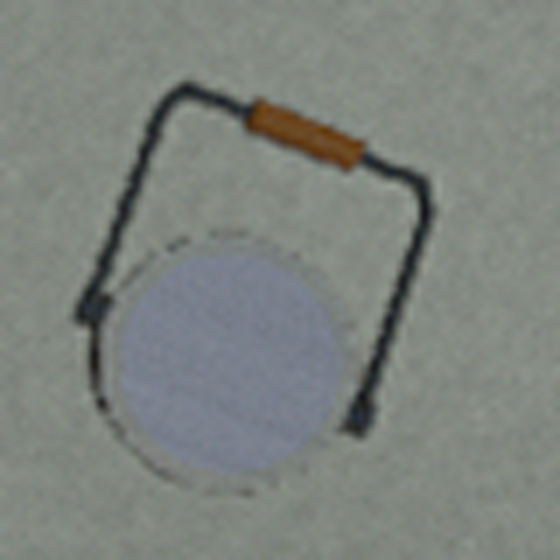

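View pics/c2.png

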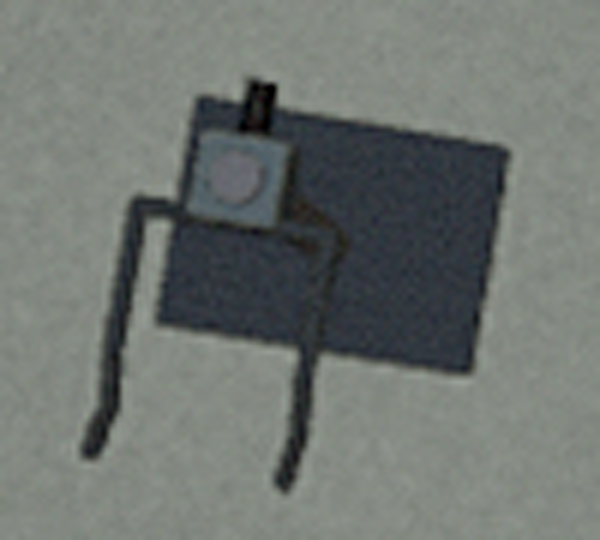

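View pics/c3.png

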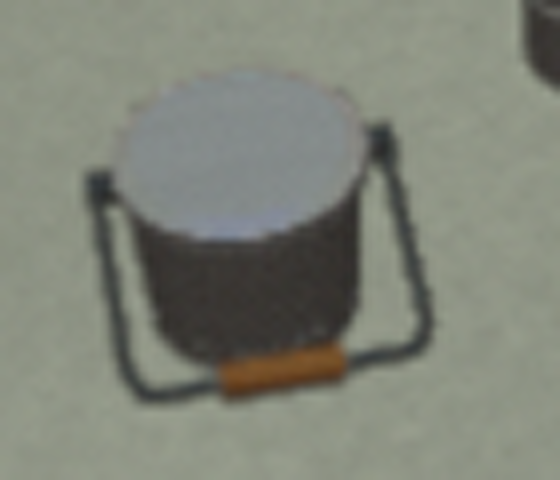

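View pics/c4.png

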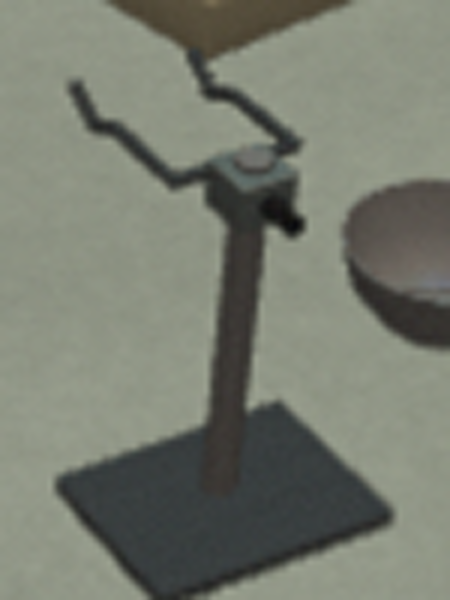

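Run:
```python
from h import *
T=imaging.get_calibration('top');S=imaging.get_calibration('scene')
f=lambda p,o,k:((np.array(p)+.5)/k-.5+np.array(o))
c1=lambda *p:f(p,(360,180),7);c2=lambda *p:f(p,(205,145),6);c3=lambda *p:f(p,(230,225),8);c4=lambda *p:f(p,(340,155),6)
np.set_printoptions(precision=4,suppress=True)
print('grip',tri([(T,c1(305,134)),(S,c3(283,371))]))
print('lid top',plane(T,c1(229,362),.08),plane(S,c3(243,157),.08))
e1=tri([(T,c1(93,307)),(S,c3(381,142))]);e2=tri([(T,c1(360,415)),(S,c3(99,187))]);print('ears',e1,e2)
k1=tri([(T,c1(178,92)),(S,c3(425,343))]);k2=tri([(T,c1(424,190)),(S,c3(143,393))]);print('corners',k1,k2)
pl=[plane(T,c2(*p),.012) for p in[(197,97),(510,150),(470,373),(158,325)]];
for p in pl: print('plate',p)
c=sum(pl)/4; ux=(pl[0]+pl[1]-pl[2]-pl[3]);ux/=np.linalg.norm(ux);uy=pl[0]+pl[3]-pl[1]-pl[2];uy/=np.linalg.norm(uy)
print('c',c,'ux',ux,'uy',uy, 'origin',c-.095*ux, 'yaw',np.arctan2(ux[1],ux[0]),np.arctan2(-uy[0],uy[1]))
pl=[plane(S,c4(*p),.012) for p in[(57,484),(282,402),(392,515),(165,599)]]
for p in pl: print('plateS',p)
print('posttop',plane(T,c2(237,178),.225),plane(S,c4(257,158),.225))
t1=tri([(T,c2(90,452)),(S,c4(195,55))]);t2=tri([(T,c2(284,487)),(S,c4(76,88))]);print('tips',t1,t2)
d1=tri([(T,c2(113,408)),(S,c4(210,92))]);d2=tri([(T,c2(302,440)),(S,c4(94,126))]);print('dips',d1,d2)
print('cutter',plane(T,(317,247),.04),'bowl',plane(T,(174,200),.06))
print('scr',plane(T,(476,240),.02))
```

```text
grip (array([ 0.595 , -0.2149,  0.0521]), [0.1, 0.1])
lid top [ 0.5081 -0.1798  0.08  ] [ 0.5166 -0.1833  0.08  ]
ears (array([ 0.5281, -0.1315,  0.0685]), [0.1, 0.1]) (array([ 0.489 , -0.23  ,  0.0699]), [0.3, 0.3])
corners (array([ 0.6112, -0.1664,  0.0506]), [0.3, 0.3]) (array([ 0.5741, -0.26  ,  0.0509]), [0.1, 0.1])
plate [0.7019 0.2398 0.012 ]
plate [0.6781 0.0933 0.012 ]
plate [0.5736 0.1105 0.012 ]
plate [0.5949 0.2556 0.012 ]
c [0.6371 0.1748 0.012 ] ux [ 0.988  -0.1545  0.    ] uy [0.1528 0.9882 0.    ] origin [0.5432 0.1895 0.012 ] yaw -0.1551674500683145 -0.1534508790447163
plateS [0.5805 0.1064 0.012 ]
plateS [0.6011 0.2542 0.012 ]
plateS [0.7066 0.2343 0.012 ]
plateS [0.6835 0.0931 0.012 ]
posttop [0.6322 0.1757 0.225 ] [0.6364 0.1756 0.225 ]
tips (array([0.5314, 0.2306, 0.2138]), [0.4, 0.4]) (array([0.519 , 0.1587, 0.2133]), [0.4, 0.4])
dips (array([0.5486, 0.2263, 0.2007]), [0.8, 0.8]) (array([0.5373, 0.1553, 0.2004]), [1.1, 1.1])
cutter [0.4642 0.0146 0.04  ] bowl [0.5866 0.3939 0.06  ]
scr [ 0.486  -0.4193  0.02  ]
```

Measured so far:
- **Pail:** centre about (0.508,-0.181), yaw about -0.377, hinge about -0.17, grip at (0.595,-0.215,0.052).
- **Stand:** origin about (0.544,0.190), yaw about -0.155, dips at about z=0.20.

Next I'll raise the tool and turn it so the jaws close across the grip.

```bash
python3 -m pendant '[{"tz":-20,"yaw":0.17},{"tz":-20,"yaw":0.17},{"tz":-20,"yaw":0.17},{"tz":-20,"yaw":0.17},{"tz":-20,"yaw":0.17},{"tz":-20,"yaw":0.17},{"tz":-20,"yaw":0.17},{"tz":-20,"yaw":0.17},{"tz":-20,"yaw":0.17},{"tz":-20,"yaw":0.165,"jaw":0.0},{"tz":0},{"tz":0}]' 10
cat >> h.py <<'E'
def st():
    s=r.sense(); w,x,y,z=s['tcp_rot']
    from scipy.spatial.transform import Rotation as Ro
    M=Ro.from_quat([x,y,z,w]).as_matrix()
    return s,np.array(s['tcp_pos']),M
def need(X):
    s,p,M=st(); return 1000*M.T@(np.array(X)-p)
E
python3 - <<'E'
from h import *
np.set_printoptions(precision=4,suppress=True)
s,p,M=st(); print(s['t'],p,'yaw of tool y',np.arctan2(M[1,1],M[0,1]),s['q'],s['finger_gap']); print(need([.595,-.215,.30]))
E
```

```text
0.15 [0.1562 0.6049 0.2053] yaw of tool y 1.317967982076126 [ 1.2225  0.494   1.346   0.      1.3025 -0.0955] 1.004740427070196
[-629.9035 -684.1347  -94.174 ]invalid input at $[0]: expected keys jaw, tx, ty, tz, yaw
```

Every row has to contain all five keys.

```bash
python3 -m pendant '[{"jaw":-1,"tx":0,"ty":0,"tz":-20,"yaw":0.17},{"jaw":-1,"tx":0,"ty":0,"tz":-20,"yaw":0.17},{"jaw":-1,"tx":0,"ty":0,"tz":-20,"yaw":0.17},{"jaw":-1,"tx":0,"ty":0,"tz":-20,"yaw":0.17},{"jaw":-1,"tx":0,"ty":0,"tz":-20,"yaw":0.17},{"jaw":-1,"tx":0,"ty":0,"tz":-20,"yaw":0.17},{"jaw":-1,"tx":0,"ty":0,"tz":-20,"yaw":0.17},{"jaw":-1,"tx":0,"ty":0,"tz":-20,"yaw":0.17},{"jaw":0,"tx":0,"ty":0,"tz":-20,"yaw":0.17},{"jaw":0,"tx":0,"ty":0,"tz":-20,"yaw":0.165}]' 10
python3 - <<'E'
from h import *
np.set_printoptions(precision=4,suppress=True)
s,p,M=st(); print(s['t'],p,'yaw of tool y',np.arctan2(M[1,1],M[0,1]),s['q'],s['finger_gap']); print(need([.595,-.215,.30]))
E
```

```text
t: 1.4
tcp_pos: [0.1562, 0.605, 0.4061]
tcp_rot: [0.0, 0.829, 0.56, -0.0]
force: [-0.8, 0.5, 0.0]
finger_gap: 0.813
1.4 [0.1562 0.605  0.4061] yaw of tool y -0.3824919197895365 [1.2225 0.382  0.9994 0.     1.7608 1.605 ] 0.8131772884311624
[-596.889   713.0899  106.4785]
```

```bash
python3 -m pendant '[{"jaw":0,"tx":-38,"ty":45,"tz":0,"yaw":0},{"jaw":0,"tx":-38,"ty":45,"tz":0,"yaw":0},{"jaw":0,"tx":-38,"ty":45,"tz":0,"yaw":0},{"jaw":0,"tx":-38,"ty":45,"tz":0,"yaw":0},{"jaw":0,"tx":-38,"ty":45,"tz":0,"yaw":0},{"jaw":0,"tx":-38,"ty":45,"tz":0,"yaw":0},{"jaw":0,"tx":-38,"ty":45,"tz":0,"yaw":0},{"jaw":0,"tx":-38,"ty":45,"tz":0,"yaw":0},{"jaw":0,"tx":-38,"ty":45,"tz":0,"yaw":0},{"jaw":0,"tx":-38,"ty":45,"tz":0,"yaw":0},{"jaw":0,"tx":-38,"ty":45,"tz":0,"yaw":0},{"jaw":0,"tx":-38,"ty":45,"tz":0,"yaw":0}]'
python3 - <<'E'
from h import *
np.set_printoptions(precision=4,suppress=True)
s,p,M=st(); print(s['t'],p,'yaw of tool y',np.arctan2(M[1,1],M[0,1]),s['q'],s['finger_gap']); print(need([.595,-.215,.30]))
E
```

```text
t: 2.9
tcp_pos: [0.491, -0.0196, 0.4057]
tcp_rot: [-0.0, 0.827, 0.562, 0.0]
force: [1.5, 1.3, 0.3]
finger_gap: 0.502
2.9 [ 0.491  -0.0196  0.4057] yaw of tool y -0.3773000077448193 [-0.1615  0.1575  1.3146  0.0001  1.6694  0.2158] 0.5015770115120445
[-143.3823  168.661   105.6594]
```

```bash
python3 -m pendant '[{"jaw":0,"tx":-36,"ty":42,"tz":20,"yaw":0},{"jaw":0,"tx":-36,"ty":42,"tz":20,"yaw":0},{"jaw":0,"tx":-36,"ty":42,"tz":30,"yaw":0},{"jaw":0,"tx":-36,"ty":42,"tz":30,"yaw":0},{"jaw":0,"tx":0,"ty":0,"tz":0,"yaw":0},{"jaw":0,"tx":0,"ty":0,"tz":0,"yaw":0}]'
python3 - <<'E'
from h import *
np.set_printoptions(precision=4,suppress=True)
s,p,M=st(); print(s['t'],p,'yaw of tool y',np.arctan2(M[1,1],M[0,1]),s['q'],s['force']); print(need([.595,-.215,.30]))
c=imaging.get_calibration('wrist'); im=imaging.grab_frame('wrist'); cv2.imwrite('pics/w1.png',im)
print(proj(c,[.595,-.215,.052]),proj(c,[.5085,-.181,.08]))
E
```

```text
t: 3.65
tcp_pos: [0.5932, -0.2125, 0.306]
tcp_rot: [-0.0, 0.827, 0.562, -0.0]
force: [0.7, 0.3, 0.6]
finger_gap: 0.499
3.65 [ 0.5932 -0.2125  0.306 ] yaw of tool y -0.3773228321968508 [-0.4388  0.4284  1.1809  0.0002  1.533  -0.0615] [0.7241 0.2758 0.6221]
[-1.6603  2.6311  6.0129]
[322.3246 164.7728] [243.3414 169.2782]
```

View pics/w1.png

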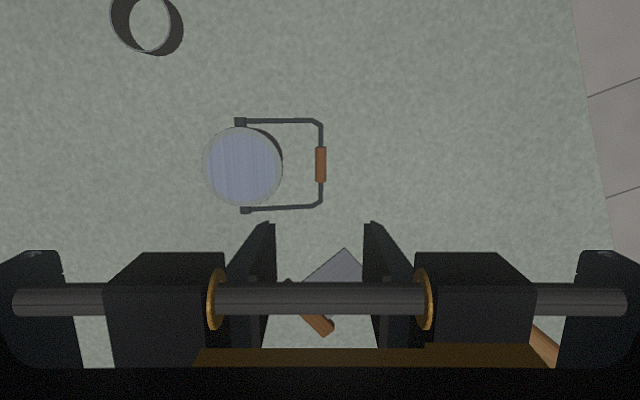

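The wrist view shows the grip at about (321,165), matching the predicted (322,165), and the lid at (243,166). I'll refine both with colour masks.

Run:
```python
from h import *
np.set_printoptions(precision=4,suppress=True)
c=imaging.get_calibration('wrist');im=cv2.imread('pics/w1.png')
hsv=cv2.cvtColor(im,cv2.COLOR_BGR2HSV)
m=((hsv[...,0]<20)&(hsv[...,1]>110)&(hsv[...,2]>60)).astype(np.uint8); m[215:]=0
n,l,s,ce=cv2.connectedComponentsWithStats(m); i=1+np.argmax(s[1:,4]); print(s[i],ce[i])
T=imaging.get_calibration('top');t=cv2.imread('pics/top0.png');h2=cv2.cvtColor(t,cv2.COLOR_BGR2HSV)
m2=((h2[...,0]<20)&(h2[...,1]>110)).astype(np.uint8);k=m2.copy();m2[:]=0;m2[185:215,385:425]=k[185:215,385:425]
S=imaging.get_calibration('scene');sc=cv2.imread('pics/scene0.png');h3=cv2.cvtColor(sc,cv2.COLOR_BGR2HSV)
k=((h3[...,0]<20)&(h3[...,1]>110)).astype(np.uint8);m3=k*0;m3[262:280,252:280]=k[262:280,252:280]
cen=lambda m:np.argwhere(m)[:,::-1].mean(0)
print(cen(m2),cen(m3)); X,e=tri([(c,ce[i]),(T,cen(m2)),(S,cen(m3))]);print('grip tri',X,e)
X2,e=tri([(c,ce[i]),(S,cen(m3))]);print(X2,e)
ml=((hsv[...,0]>105)&(hsv[...,0]<135)&(hsv[...,1]>20)&(hsv[...,2]>90)).astype(np.uint8);ml[215:]=0
n,l,s,ce2=cv2.connectedComponentsWithStats(ml); j=1+np.argmax(s[1:,4]); print(s[j],ce2[j],plane(c,ce2[j],.08))
print('ears',plane(c,(240,122),.068),plane(c,(246,210),.068))
print('need',need(X))
```

```text
[316 147  10  35 292] [320.0514 164.4007]
[403.1029 198.7941] [264.9677 270.629 ]
grip tri [ 0.5939 -0.2141  0.0522] [1.3, 1.1, 0.3]
[ 0.5927 -0.2136  0.0507] [0.1, 0.1]
[ 207  134   69   67 3521] [240.802  167.1892] [ 0.5069 -0.1775  0.08  ]
ears [ 0.5254 -0.1299  0.068 ] [ 0.4865 -0.2303  0.068 ]
need [ -1.6765   1.1378 254.4928]
```

```bash
python3 -m pendant '[{"jaw":0,"tx":-1,"ty":1,"tz":40,"yaw":0},{"jaw":0,"tx":0,"ty":0,"tz":45,"yaw":0},{"jaw":0,"tx":0,"ty":0,"tz":45,"yaw":0},{"jaw":0,"tx":0,"ty":0,"tz":35,"yaw":0},{"jaw":0,"tx":0,"ty":0,"tz":20,"yaw":0},{"jaw":0,"tx":0,"ty":0,"tz":0,"yaw":0}]'
python3 - <<'E'
from h import *
s,p,M=st(); print(s['t'],p,s['force'],need([.594,-.214,.05]))
cv2.imwrite('pics/w2.png',imaging.grab_frame('wrist'));cv2.imwrite('pics/s2.png',cv2.resize(imaging.grab_frame('scene')[150:300,180:380],None,fx=4,fy=4))
E
```

```text
t: 4.45
tcp_pos: [0.5935, -0.2128, 0.1211]
tcp_rot: [-0.001, 0.827, 0.563, -0.0]
force: [-0.3, -0.2, 0.7]
finger_gap: 0.498
4.45 [ 0.5934897  -0.21277642  0.121081  ] [-0.27418729 -0.15244981  0.72384398] [-0.96196519  1.00286976 71.07978095]
```

View pics/w2.png

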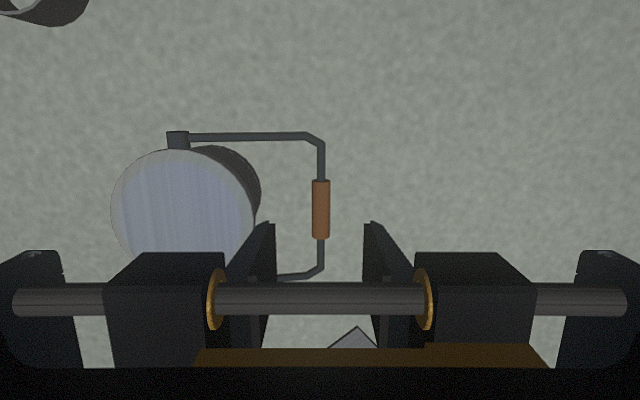

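View pics/s2.png

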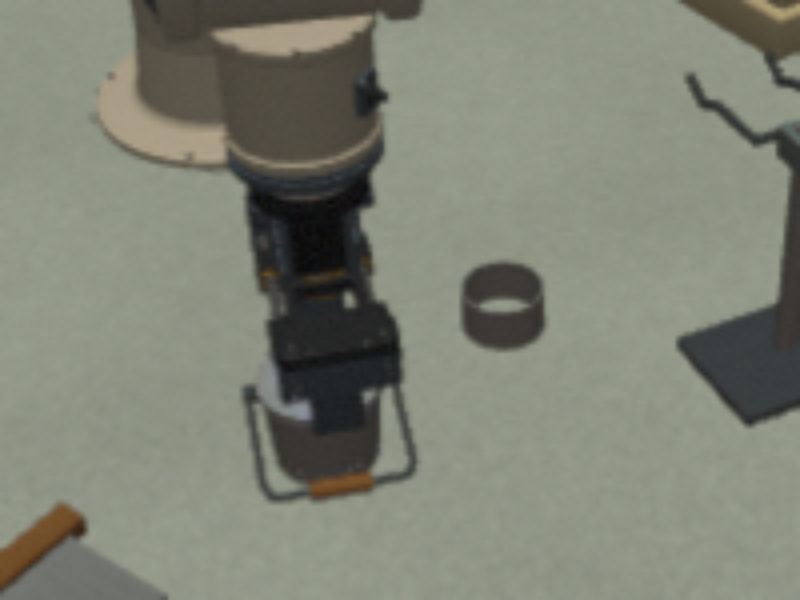

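The grip at (321,209) is centred between the jaws, and the lid is clear of the inner finger. I'll descend and close gently.

```bash
python3 -m pendant '[{"jaw":0,"tx":-1,"ty":0.5,"tz":25,"yaw":0},{"jaw":0,"tx":0,"ty":0,"tz":25,"yaw":0},{"jaw":0,"tx":0,"ty":0,"tz":15,"yaw":0},{"jaw":0,"tx":0,"ty":0,"tz":5,"yaw":0},{"jaw":0,"tx":0,"ty":0,"tz":0,"yaw":0}]' 5
python3 -m pendant '[{"jaw":0.4,"tx":0,"ty":0,"tz":0,"yaw":0},{"jaw":0.6,"tx":0,"ty":0,"tz":0,"yaw":0},{"jaw":0.8,"tx":0,"ty":0,"tz":0,"yaw":0},{"jaw":1,"tx":0,"ty":0,"tz":0,"yaw":0},{"jaw":1,"tx":0,"ty":0,"tz":0,"yaw":0},{"jaw":1,"tx":0,"ty":0,"tz":0,"yaw":0},{"jaw":1,"tx":0,"ty":0,"tz":0,"yaw":0}]' 8
python3 - <<'E'
from h import *
s,p,M=st(); print(s['t'],p,s['force'],s['finger_gap'])
cv2.imwrite('pics/w3.png',imaging.grab_frame('wrist'));cv2.imwrite('pics/s3.png',cv2.resize(imaging.grab_frame('scene')[150:300,180:380],None,fx=4,fy=4))
E
```

```text
t: 5.18
tcp_pos: [0.5944, -0.2152, 0.0518]
tcp_rot: [0.0, 0.827, 0.562, 0.0]
force: [0.5, -0.6, 0.3]
finger_gap: 0.498
t: 6.05
tcp_pos: [0.594, -0.2151, 0.0511]
tcp_rot: [-0.0, 0.827, 0.562, -0.0]
force: [0.4, -0.2, -0.1]
finger_gap: 0.006
6.05 [ 0.59399122 -0.21510488  0.05110945] [ 0.43085744 -0.16533458 -0.08322694] 0.006304352746336764
```

View pics/w3.png

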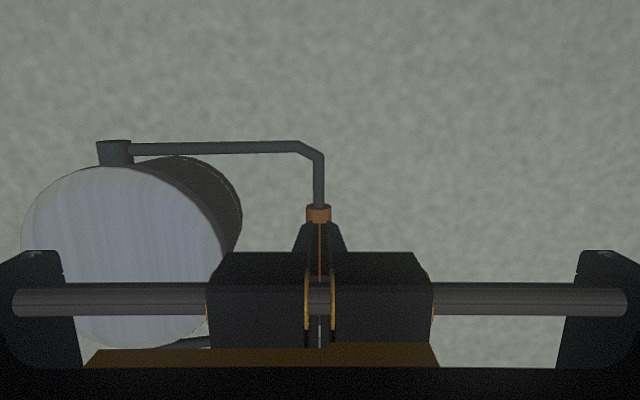

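View pics/s3.png

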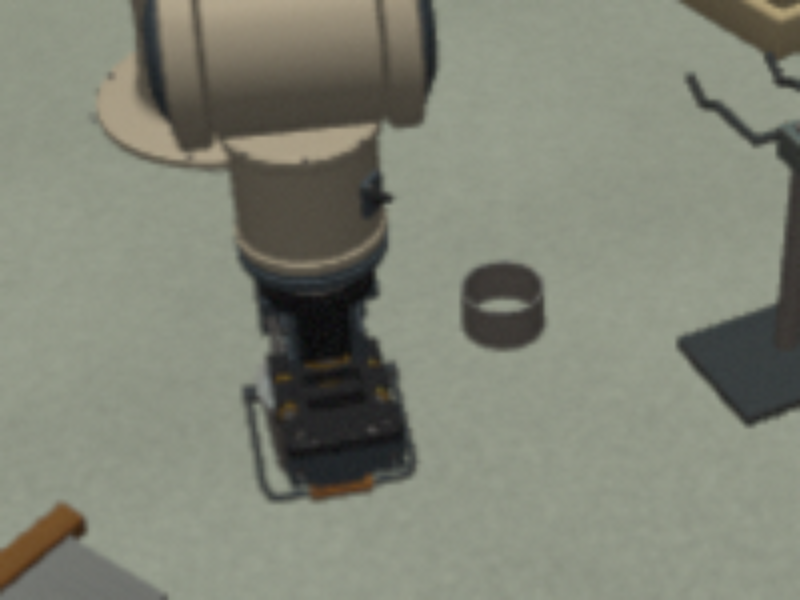

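The gap reads 0.006, so the jaws have shut without the grip between them. In the wrist view the grip at (319,213) lies beneath the fingertips. I'll work out why.

Run:
```python
from h import *
np.set_printoptions(precision=4,suppress=True)
c=imaging.get_calibration('wrist');im=cv2.imread('pics/w3.png')
S=imaging.get_calibration('scene')
f=lambda x,y:((np.array((x,y))+.5)/4-.5+np.array((180,150)))
# near corner bends, (wrist: far side corner top (319,152)) scene right corner (411,470)
print('corner +y',tri([(c,(318,155)),(S,f(410,470))]))
print('ear +y',tri([(c,(116,148)),(S,f(398,375))]), plane(c,(116,148),.068))
print('grip end', [plane(c,(319,207),z) for z in (.045,.052,.06)])
s,p,M=st();print('tcp',p, 'tcp proj',proj(c,p),'tip',proj(c,p+M[:,2]*.017))
im=cv2.imread('pics/w3.png');cv2.imwrite('pics/w3c.png',cv2.resize(im[130:360,220:420],None,fx=3,fy=2.5,interpolation=cv2.INTER_CUBIC))
```

```text
corner +y (array([ 0.6111, -0.1676,  0.0524]), [0.2, 0.2])
ear +y (array([ 0.5249, -0.1261,  0.0605]), [2.5, 2.5]) [ 0.5269 -0.1282  0.068 ]
grip end [array([ 0.6005, -0.1956,  0.045 ]), array([ 0.6014, -0.1936,  0.052 ]), array([ 0.6023, -0.1912,  0.06  ])]
tcp [ 0.594  -0.2151  0.0511] tcp proj [320.9951 245.6994] tip [320.8707 234.213 ]
```

View pics/w3c.png

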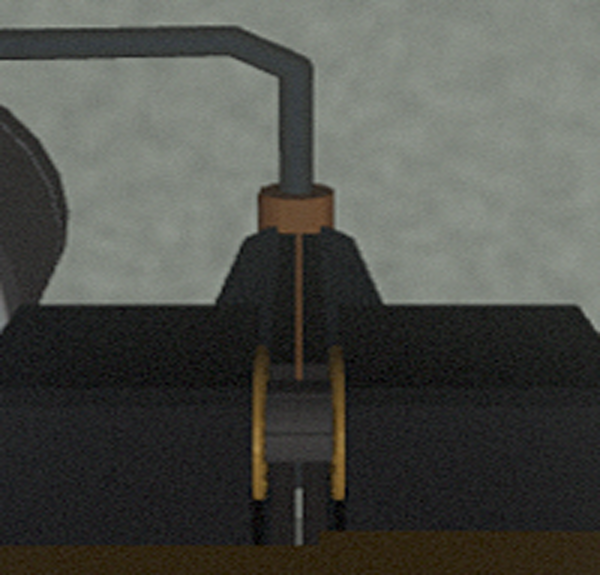

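```bash
python3 - <<'E'
from h import *
np.set_printoptions(precision=4,suppress=True)
c=imaging.get_calibration('wrist')
S=imaging.get_calibration('scene')
s,p,M=st()
o,d=ray(c,(319,222)); ol=M.T@(o-p);dl=M.T@d
print('cam in tool',ol*1000)
for tx in(-16,-14,-12):
    k=(tx/1000-ol[0])/dl[0];print(tx,(ol+k*dl)*1000)
f=lambda x,y:((np.array((x,y))+.5)/4-.5+np.array((180,150)))
p2=np.array([.5935,-.2128,.1211])
for z in (0,.005,.01,.015,.017,.02):print(z,[(proj(S,p2+M@np.array([tx,ty,z]))-[180,150])*4 for tx,ty in((-.016,.0225),(.016,.0225),(-.016,.036),(.016,.036))])
E
python3 - <<'E'
import cv2
im=cv2.imread('pics/s2.png');cv2.imwrite('pics/s2c.png',cv2.resize(im[350:520,220:440],None,fx=3.5,fy=3.5))
im=cv2.imread('pics/s3.png');cv2.imwrite('pics/s3c.png',cv2.resize(im[350:520,220:440],None,fx=3.5,fy=3.5))
E
```

```text
cam in tool [  78.5309   -0.9187 -179.129 ]
-16 [-16.      -1.1922  82.8841]
-14 [-14.      -1.1864  77.3406]
-12 [-12.      -1.1806  71.7972]
0 [array([314.7707, 435.7458]), array([361.9446, 427.5069]), array([317.6835, 449.4436]), array([365.2852, 441.0621])]
0.005 [array([315.4332, 441.1558]), array([362.4756, 432.9141]), array([318.3451, 454.8656]), array([365.8126, 446.4816])]
0.01 [array([316.0924, 446.5359]), array([363.004 , 438.2916]), array([319.0034, 460.2573]), array([366.3375, 451.8709])]
0.015 [array([316.7485, 451.8864]), array([363.5298, 443.6396]), array([319.6585, 465.6189]), array([366.8597, 457.2305])]
0.017 [array([317.01  , 454.0184]), array([363.7394, 445.7706]), array([319.9196, 467.7552]), array([367.0679, 459.366 ])]
0.02 [array([317.4013, 457.2076]), array([364.053 , 448.9584]), array([320.3103, 470.9508]), array([367.3794, 462.5604])]
```

View pics/s2c.png

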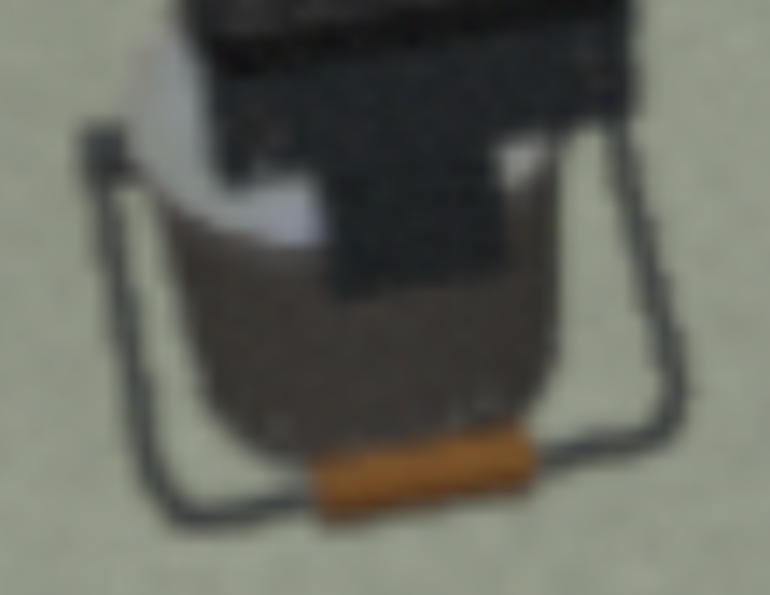

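View pics/s3c.png

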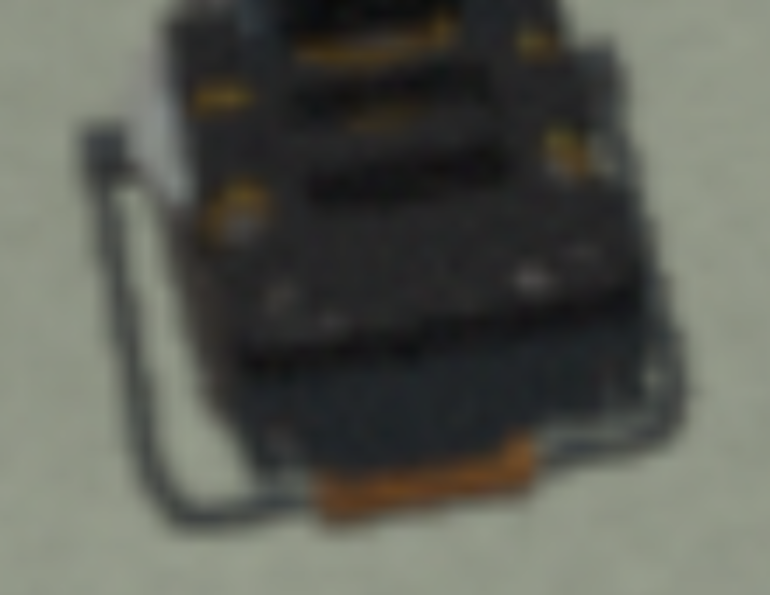

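Both cameras put the real fingertips about 6–10 mm behind the TCP, not 17 mm ahead of it, so the jaws shut just above the grip. The handle hasn't moved. I'll reopen and descend about 22 mm further, which is safe for the bench under either reading.

```bash
python3 -m pendant '[{"jaw":0,"tx":0,"ty":0,"tz":-5,"yaw":0},{"jaw":0,"tx":0,"ty":0,"tz":0,"yaw":0},{"jaw":0,"tx":0,"ty":0,"tz":0,"yaw":0},{"jaw":0,"tx":0,"ty":0,"tz":0,"yaw":0},{"jaw":0,"tx":0,"ty":0,"tz":0,"yaw":0},{"jaw":0,"tx":0,"ty":0,"tz":10,"yaw":0},{"jaw":0,"tx":0,"ty":0,"tz":10,"yaw":0},{"jaw":0,"tx":0,"ty":0,"tz":0,"yaw":0}]' 8
python3 - <<'E'
from h import *
s,p,M=st(); print(s['t'],p,s['force'],s['finger_gap'])
cv2.imwrite('pics/w4.png',imaging.grab_frame('wrist'));cv2.imwrite('pics/s4.png',cv2.resize(imaging.grab_frame('scene')[225:290,230:295],None,fx=9,fy=9))
E
```

```text
t: 7.15
tcp_pos: [0.5933, -0.2148, 0.0348]
tcp_rot: [-0.001, 0.827, 0.562, -0.001]
force: [-0.4, 0.6, 0.0]
finger_gap: 0.499
7.15 [ 0.59327291 -0.21478513  0.03481257] [-0.41141079  0.58513746  0.03417416] 0.49926173051753653
```

View pics/w4.png

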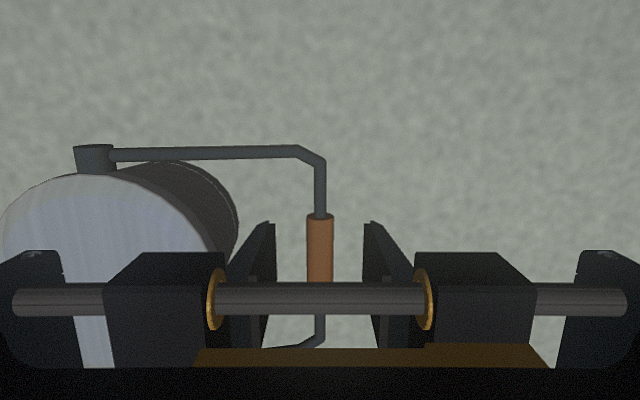

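View pics/s4.png

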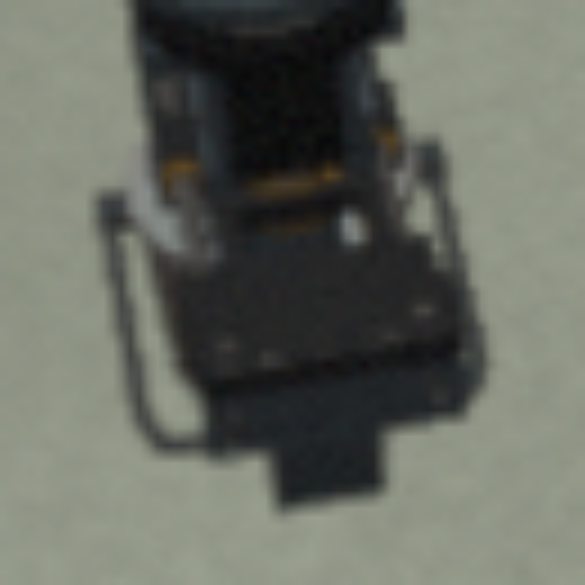

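Run:
```python
from h import *
np.set_printoptions(precision=4,suppress=True)
c=imaging.get_calibration('wrist');s,p,M=st();S=imaging.get_calibration('scene')
for z in(-20,-15,-10,-5,0,5,10,17):
    X=p+M@(np.array([16,22.7,z])/1000);X2=p+M@(np.array([16,-22.7,z])/1000)
    print(z,proj(c,X),proj(c,X2),[(proj(S,p+M@(np.array([a,b,z])/1000))-[230,225])*9 for a,b in((-16,22.7),(16,22.7),(-16,36),(16,36))])
print('grip now')
im=cv2.imread('pics/w4.png')
print(plane(c,(320,214),.052), need([.594,-.214,.052]))
cv2.imwrite('pics/w4c.png',cv2.resize(im[200:380,0:440],None,fx=1.8,fy=1.8*1.8,interpolation=cv2.INTER_CUBIC))
cv2.imwrite('pics/w4d.png',cv2.resize(cv2.convertScaleAbs(im[200:380,210:430],alpha=2.2),None,fx=3.5,fy=3.3,interpolation=cv2.INTER_CUBIC))
```

```text
-20 [368.0062 232.017 ] [274.5248 231.9672] [array([271.6015, 463.5573]), array([374.1412, 444.9279]), array([277.986 , 494.2845]), array([381.4039, 475.3489])]
-15 [366.6687 228.3347] [275.7595 228.2871] [array([273.0163, 474.8875]), array([375.2774, 456.2569]), array([279.3981, 505.6298]), array([382.5322, 486.6939])]
-10 [365.403  224.8496] [276.9278 224.8042] [array([274.4243, 486.1566]), array([376.4081, 467.525 ]), array([280.8033, 516.9132]), array([383.6549, 497.9772])]
-5 [364.2036 221.5465] [278.0351 221.503 ] [array([275.8255, 497.3649]), array([377.5334, 478.7328]), array([282.2017, 528.1351]), array([384.7722, 509.1995])]
0 [363.0654 218.4113] [279.0859 218.3696] [array([277.2199, 508.513 ]), array([378.6533, 489.8807]), array([283.5932, 539.296 ]), array([385.8841, 520.361 ])]
5 [361.9837 215.4316] [280.0845 215.3915] [array([278.6077, 519.6012]), array([379.7678, 500.969 ]), array([284.978 , 550.3964]), array([386.9906, 531.4623])]
10 [360.9544 212.596 ] [281.0347 212.5574] [array([279.9888, 530.63  ]), array([380.877 , 511.9982]), array([286.3561, 561.4366]), array([388.0918, 542.5039])]
17 [359.5945 208.8489] [282.2902 208.8124] [array([281.9113, 545.9714]), array([382.421 , 527.3407]), array([288.2743, 576.7928]), array([389.6244, 557.8624])]
grip now
[ 0.6022 -0.1926  0.052 ] [  0.9997  -0.3358 -16.135 ]
```

View pics/w4d.png

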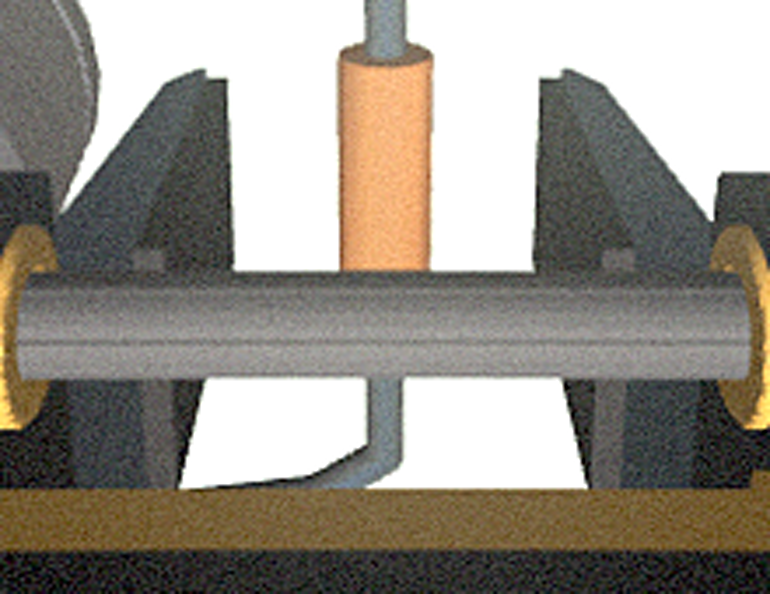

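The pads now straddle the grip, with tips about 9 mm below its centre. The gripper's carriage is close above the lid, so I'll close here with light force. Once the handle stands upright I can regrip deeper.

```bash
python3 -m pendant '[{"jaw":0.5,"tx":0,"ty":0,"tz":0,"yaw":0},{"jaw":0.6,"tx":0,"ty":0,"tz":0,"yaw":0},{"jaw":0.8,"tx":0,"ty":0,"tz":0,"yaw":0},{"jaw":1,"tx":0,"ty":0,"tz":0,"yaw":0},{"jaw":1,"tx":0,"ty":0,"tz":0,"yaw":0},{"jaw":1,"tx":0,"ty":0,"tz":0,"yaw":0},{"jaw":1,"tx":0,"ty":0,"tz":0,"yaw":0}]' 8
python3 - <<'E'
from h import *
s,p,M=st(); print(s['t'],p,s['force'],s['finger_gap'])
cv2.imwrite('pics/w5.png',imaging.grab_frame('wrist'))
E
```

```text
t: 8.12
tcp_pos: [0.5937, -0.215, 0.036]
tcp_rot: [-0.0, 0.827, 0.562, -0.0]
force: [-3.3, 1.4, -0.1]
finger_gap: 0.15
8.125 [ 0.59373537 -0.2149759   0.03601163] [-3.27430522  1.42226946 -0.10574125] 0.15016414268276204
```

View pics/w5.png

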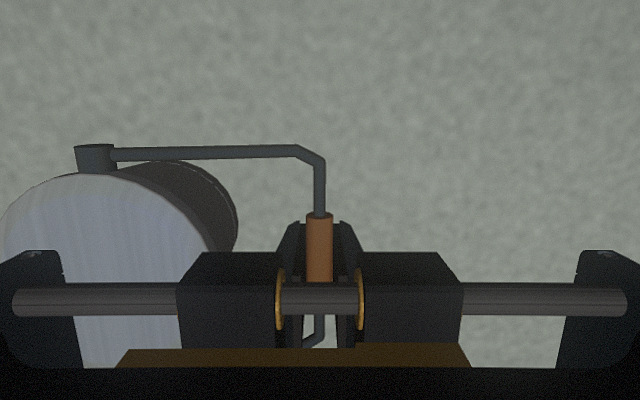

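The gap is 0.150, so the 14 mm grip is held. Now I'll compute the arc rows to swing it upright about the hinge.

Run:
```python
import numpy as np
a=np.linspace(-.17,1.57,15)
y=95*np.cos(a);z=-95*np.sin(a)
y[0]-=0
for i in range(14): print(round(a[i+1],3),round(y[i+1]-y[i],1),round(z[i+1]-z[i],1))
```

```text
-0.046 1.3 -11.7
0.079 -0.2 -11.8
0.203 -1.7 -11.7
0.327 -3.1 -11.4
0.451 -4.5 -10.9
0.576 -5.8 -10.3
0.7 -7.0 -9.5
0.824 -8.1 -8.5
0.949 -9.1 -7.5
1.073 -10.0 -6.3
1.197 -10.7 -5.0
1.321 -11.2 -3.6
1.446 -11.6 -2.2
1.57 -11.8 -0.7
```

```bash
python3 -m pendant '[{"jaw":1,"tx":0,"ty":0.3,"tz":-11.7,"yaw":0},{"jaw":1,"tx":0,"ty":-0.2,"tz":-11.8,"yaw":0},{"jaw":1,"tx":0,"ty":-1.7,"tz":-11.7,"yaw":0},{"jaw":1,"tx":0,"ty":-3.1,"tz":-11.4,"yaw":0},{"jaw":1,"tx":0,"ty":-4.5,"tz":-10.9,"yaw":0},{"jaw":1,"tx":0,"ty":0,"tz":0,"yaw":0}]' 8
python3 - <<'E'
from h import *
s,p,M=st(); print(s['t'],p,M.T@s['force'],s['finger_gap'])
cv2.imwrite('pics/s6.png',cv2.resize(imaging.grab_frame('scene')[200:300,200:320],None,fx=6,fy=6)); cv2.imwrite('pics/w6.png',imaging.grab_frame('wrist'))
E
```

```text
t: 8.93
tcp_pos: [0.5859, -0.2119, 0.0949]
tcp_rot: [0.001, 0.827, 0.562, 0.001]
force: [5.2, -1.7, 1.8]
finger_gap: 0.147
8.925 [ 0.58594648 -0.21194073  0.09489296] [ 0.34858569  5.47273751 -1.78366629] 0.1474701968612602
```

View pics/s6.png

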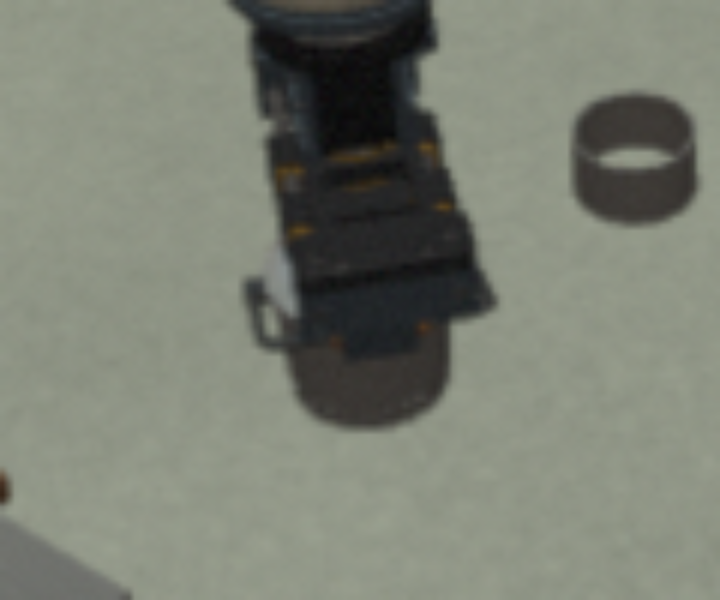

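View pics/w6.png

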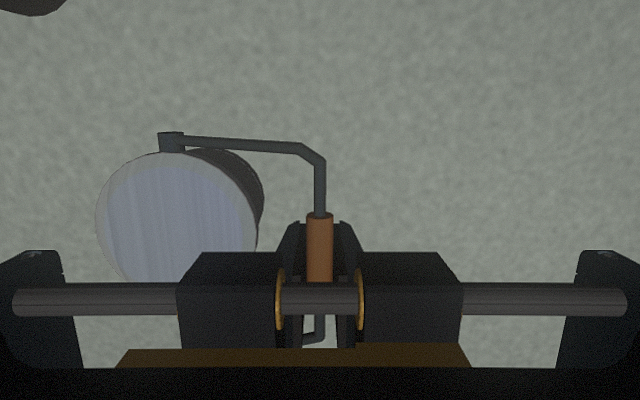

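```bash
python3 -m pendant '[{"jaw":1,"tx":0,"ty":-4.3,"tz":-10.3,"yaw":0},{"jaw":1,"tx":0,"ty":-7,"tz":-9.5,"yaw":0},{"jaw":1,"tx":0,"ty":-8.1,"tz":-8.5,"yaw":0},{"jaw":1,"tx":0,"ty":-9.1,"tz":-7.5,"yaw":0},{"jaw":1,"tx":0,"ty":-10,"tz":-6.0,"yaw":0},{"jaw":1,"tx":0,"ty":0,"tz":0,"yaw":0}]' 8
python3 - <<'E'
from h import *
s,p,M=st(); print(s['t'],p,M.T@s['force'],s['finger_gap'])
E
```

```text
t: 9.78
tcp_pos: [0.5492, -0.1973, 0.1365]
tcp_rot: [0.0, 0.827, 0.562, 0.0]
force: [3.3, -1.2, 7.3]
finger_gap: 0.149
9.775 [ 0.54915294 -0.19733133  0.13651984] [ 0.08993263  3.55271056 -7.34537072] 0.14859387249873043
```

```bash
python3 -m pendant '[{"jaw":1,"tx":0,"ty":-10.5,"tz":-6.3,"yaw":0},{"jaw":1,"tx":0,"ty":-11,"tz":-4.2,"yaw":0},{"jaw":1,"tx":0,"ty":-11.3,"tz":-2.2,"yaw":0},{"jaw":1,"tx":0,"ty":0,"tz":0,"yaw":0}]' 8
python3 - <<'E'
from h import *
s,p,M=st(); print(s['t'],p,M.T@s['force'],s['finger_gap'])
cv2.imwrite('pics/s7.png',cv2.resize(imaging.grab_frame('scene')[180:290,200:320],None,fx=5.4,fy=5.4)); cv2.imwrite('pics/w7.png',imaging.grab_frame('wrist'))
E
```

```text
t: 10.28
tcp_pos: [0.5178, -0.1849, 0.148]
tcp_rot: [-0.001, 0.827, 0.562, -0.0]
force: [-0.6, -0.1, -3.6]
finger_gap: 0.152
10.275 [ 0.51783816 -0.18490064  0.14803039] [-0.25115376 -0.49013686  3.61232887] 0.15212790311269986
```

View pics/s7.png

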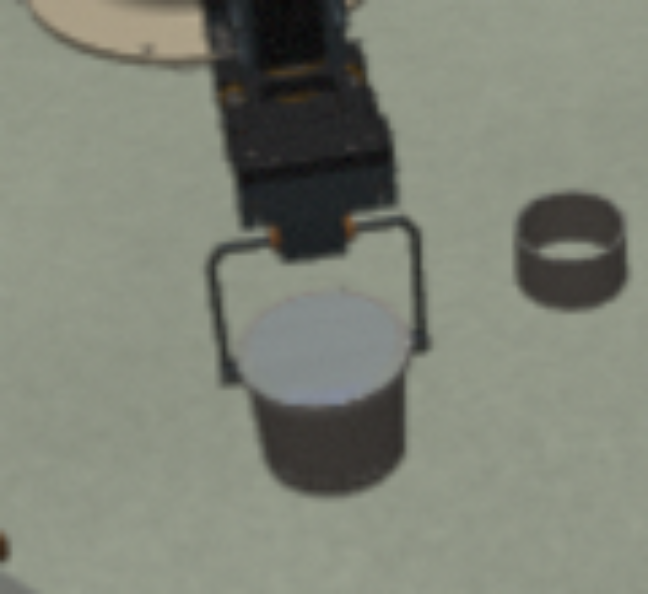

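View pics/w7.png

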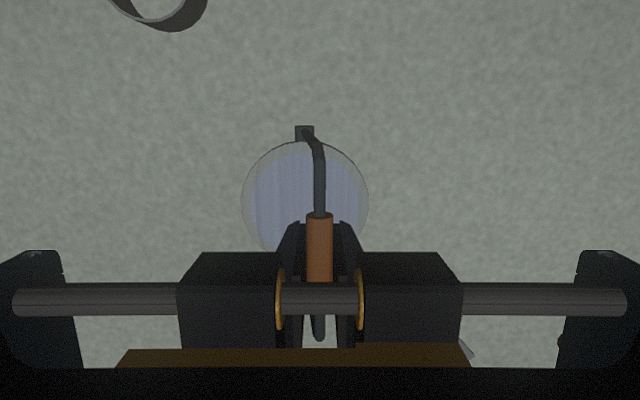

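The handle is nearly upright, with the hinge at about 1.46. I'll centre it and relax the pull.

```bash
python3 -m pendant '[{"jaw":1,"tx":0,"ty":-4.5,"tz":0.6,"yaw":0},{"jaw":1,"tx":0,"ty":-4.5,"tz":1,"yaw":0},{"jaw":1,"tx":0,"ty":0,"tz":0,"yaw":0},{"jaw":1,"tx":0,"ty":0,"tz":0,"yaw":0}]' 8
python3 - <<'E'
from h import *
np.set_printoptions(precision=4,suppress=True)
s,p,M=st(); print(s['t'],p,M.T@s['force'],s['finger_gap'])
c=imaging.get_calibration('wrist');S=imaging.get_calibration('scene')
w=imaging.grab_frame('wrist');sc=imaging.grab_frame('scene');cv2.imwrite('pics/w8.png',w);cv2.imwrite('pics/sf8.png',sc)
cv2.imwrite('pics/s8.png',cv2.resize(sc[205:280,225:295],None,fx=8,fy=8,interpolation=cv2.INTER_CUBIC))
E
```

```text
t: 10.88
tcp_pos: [0.5118, -0.1826, 0.1473]
tcp_rot: [0.001, 0.827, 0.562, 0.001]
force: [0.3, 0.2, 9.4]
finger_gap: 0.149
10.875 [ 0.5118 -0.1826  0.1473] [ 0.2915  0.1854 -9.4026] 0.14924590013971709
```

View pics/s8.png

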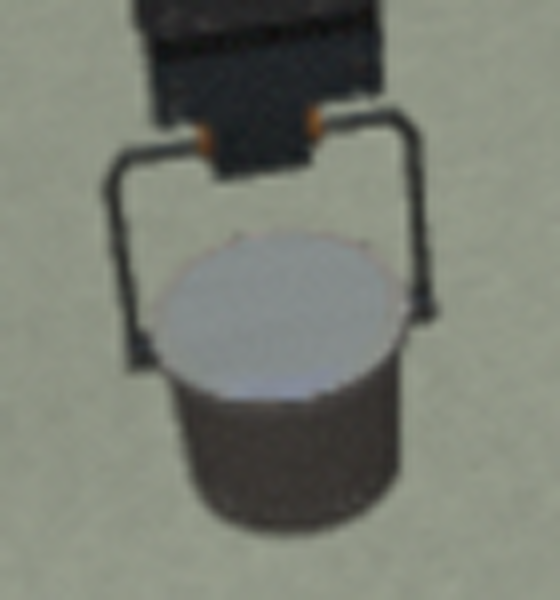

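View pics/w8.png

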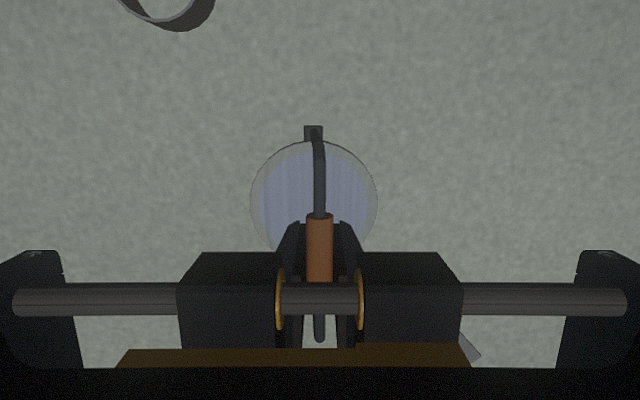

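```bash
python3 -m pendant '[{"jaw":0.4,"tx":0,"ty":0,"tz":0,"yaw":0},{"jaw":0.4,"tx":0,"ty":0,"tz":0,"yaw":0},{"jaw":0.4,"tx":0,"ty":0,"tz":3,"yaw":0},{"jaw":0.4,"tx":0,"ty":0,"tz":3,"yaw":0},{"jaw":0.4,"tx":0,"ty":0,"tz":0,"yaw":0}]' 8
python3 - <<'E'
from h import *
np.set_printoptions(precision=4,suppress=True)
s,p,M=st(); print(s['t'],p,M.T@s['force'],s['finger_gap'])
c=imaging.get_calibration('wrist')
w=imaging.grab_frame('wrist');cv2.imwrite('pics/w9.png',w)
hsv=cv2.cvtColor(w,cv2.COLOR_BGR2HSV)
ml=((hsv[...,0]>100)&(hsv[...,0]<135)&(hsv[...,1]>20)&(hsv[...,2]>80)).astype(np.uint8);ml[222:]=0
ct=max(cv2.findContours(ml,0,2)[0],key=cv2.contourArea);print(cv2.boundingRect(ct))
print(M.T@(plane(c,(313,205),.08)-p)*1000)
E
```

```text
t: 11.6
tcp_pos: [0.5106, -0.1821, 0.1402]
tcp_rot: [-0.0, 0.827, 0.562, -0.0]
force: [-0.8, 0.4, -0.1]
finger_gap: 0.299
11.6 [ 0.5106 -0.1821  0.1402] [ 0.0806 -0.9022  0.0532] 0.29906121735327224
(260, 154, 56, 68)
[ 5.1203 -5.4429 60.1548]
```

View pics/w9.png

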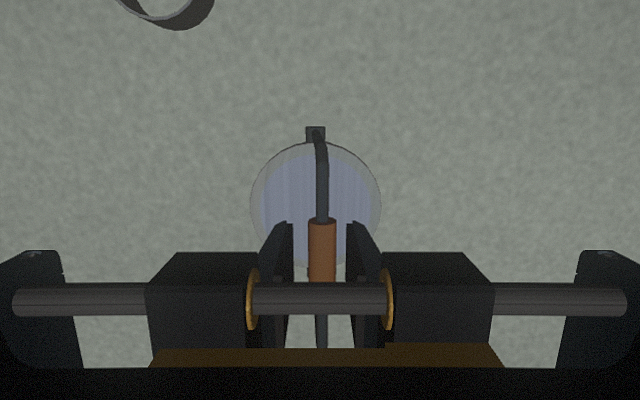

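The grip at (322,250) is well inside the pads, and the handle is standing on its own. I'll close firmly and lift.

```bash
python3 -m pendant '[{"jaw":0.7,"tx":0,"ty":0,"tz":0,"yaw":0},{"jaw":1,"tx":0,"ty":0,"tz":0,"yaw":0},{"jaw":1,"tx":0,"ty":0,"tz":0,"yaw":0},{"jaw":1,"tx":0,"ty":0,"tz":0,"yaw":0},{"jaw":1,"tx":0,"ty":0,"tz":0,"yaw":0}]' 30
python3 -m pendant '[{"jaw":1,"tx":0,"ty":-1,"tz":-2,"yaw":0},{"jaw":1,"tx":0,"ty":-1,"tz":-2,"yaw":0},{"jaw":1,"tx":0,"ty":-1,"tz":-3,"yaw":0},{"jaw":1,"tx":0,"ty":0,"tz":-5,"yaw":0},{"jaw":1,"tx":0,"ty":0,"tz":-8,"yaw":0},{"jaw":1,"tx":0,"ty":0,"tz":-10,"yaw":0},{"jaw":1,"tx":0,"ty":0,"tz":-10,"yaw":0},{"jaw":1,"tx":0,"ty":0,"tz":0,"yaw":0},{"jaw":1,"tx":0,"ty":0,"tz":0,"yaw":0}]'
python3 - <<'E'
from h import *
np.set_printoptions(precision=4,suppress=True)
s,p,M=st(); print(s['t'],p,M.T@s['force'],s['finger_gap'],s['wrist_torque'])
sc=imaging.grab_frame('scene');cv2.imwrite('pics/s10.png',cv2.resize(sc[180:280,215:305],None,fx=6,fy=6,interpolation=cv2.INTER_CUBIC))
E
```

```text
t: 12.28
tcp_pos: [0.5109, -0.1822, 0.1406]
tcp_rot: [0.0, 0.827, 0.562, 0.0]
force: [0.8, -0.4, 2.1]
finger_gap: 0.147
t: 13.4
tcp_pos: [0.5079, -0.181, 0.1804]
tcp_rot: [-0.0, 0.827, 0.562, -0.0]
force: [-0.2, 0.4, -5.6]
finger_gap: 0.146
13.4 [ 0.5079 -0.181   0.1804] [ 0.3047 -0.2926  5.6115] 0.14617169667868365 [-0.096   0.088  -0.0114]
```

View pics/s10.png

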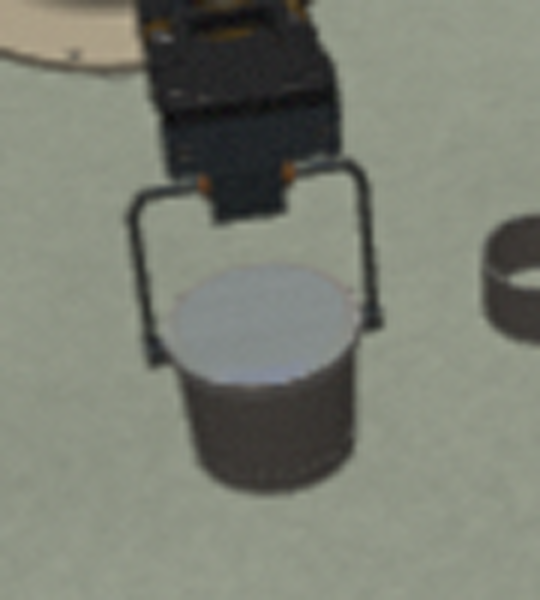

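The pail is lifted level, weighs about 5.6 N, and the grip centre is 22.6 mm above the reported TCP. Next I'll raise it and turn to the stand's yaw.

```bash
python3 -m pendant '[{"jaw":1,"tx":0,"ty":0,"tz":-6,"yaw":-0.03},{"jaw":1,"tx":0,"ty":0,"tz":-8,"yaw":-0.04},{"jaw":1,"tx":0,"ty":0,"tz":-8,"yaw":-0.05},{"jaw":1,"tx":0,"ty":0,"tz":-8,"yaw":-0.05},{"jaw":1,"tx":0,"ty":0,"tz":-8,"yaw":-0.05},{"jaw":1,"tx":0,"ty":0,"tz":-5,"yaw":0},{"jaw":1,"tx":0,"ty":0,"tz":0,"yaw":0}]' 30
python3 - <<'E'
from h import *
np.set_printoptions(precision=4,suppress=True)
s,p,M=st(); print(s['t'],p,M.T@s['force'],s['finger_gap'],'yaw',np.arctan2(M[1,1],M[0,1]))
ux=np.array([np.cos(-.155),np.sin(-.155),0]);O=np.array([.544,.190,.222])
print(need(O-.12*ux),need(O))
E
```

```text
t: 14.32
tcp_pos: [0.5082, -0.1811, 0.2238]
tcp_rot: [0.0, 0.761, 0.649, 0.0]
force: [-0.5, 0.4, -5.7]
finger_gap: 0.147
14.325 [ 0.5082 -0.1811  0.2238] [ 0.3273 -0.5514  5.6688] 0.14673244438841154 yaw -0.15765799034043437
[ 371.8235 -142.8673    1.685 ] [372.1425 -22.8677   1.7447]
```

```bash
python3 -m pendant '[{"jaw":1,"tx":8,"ty":-3,"tz":0,"yaw":0},{"jaw":1,"tx":16,"ty":-6,"tz":0,"yaw":0},{"jaw":1,"tx":26,"ty":-10,"tz":0,"yaw":0},{"jaw":1,"tx":36,"ty":-14,"tz":0,"yaw":0},{"jaw":1,"tx":42,"ty":-16,"tz":0,"yaw":0},{"jaw":1,"tx":46,"ty":-18,"tz":0,"yaw":0},{"jaw":1,"tx":46,"ty":-18,"tz":0,"yaw":0},{"jaw":1,"tx":44,"ty":-17,"tz":0,"yaw":0},{"jaw":1,"tx":40,"ty":-15,"tz":0,"yaw":0},{"jaw":1,"tx":32,"ty":-12,"tz":0,"yaw":0},{"jaw":1,"tx":22,"ty":-8,"tz":0,"yaw":0},{"jaw":1,"tx":14,"ty":-6,"tz":0,"yaw":0}]'
python3 -m pendant '[{"jaw":1,"tx":0,"ty":0,"tz":0,"yaw":0},{"jaw":1,"tx":0,"ty":0,"tz":0,"yaw":0},{"jaw":1,"tx":0,"ty":0,"tz":0,"yaw":0},{"jaw":1,"tx":0,"ty":0,"tz":0,"yaw":0}]'
python3 - <<'E'
from h import *
np.set_printoptions(precision=4,suppress=True)
s,p,M=st(); print(s['t'],p,M.T@s['force'],s['finger_gap'],'yaw',np.arctan2(M[1,1],M[0,1]))
ux=np.array([np.cos(-.155),np.sin(-.155),0]);O=np.array([.544,.190,.222])
print(need(O-.12*ux),need(O))
for n in('scene','top','wrist'):
    cv2.imwrite(f'pics/{n}11.png',imaging.grab_frame(n))
sc=cv2.imread('pics/scene11.png');cv2.imwrite('pics/s11.png',cv2.resize(sc[120:270,280:430],None,fx=4,fy=4,interpolation=cv2.INTER_CUBIC))
E
```

```text
t: 15.82
tcp_pos: [0.4238, 0.2102, 0.2234]
tcp_rot: [-0.0, 0.76, 0.65, -0.0]
force: [0.9, 0.2, -5.3]
finger_gap: 0.145
t: 16.32
tcp_pos: [0.4251, 0.2082, 0.2235]
tcp_rot: [0.0, 0.761, 0.649, -0.0]
force: [0.1, -0.6, -6.4]
finger_gap: 0.148
16.325 [0.4251 0.2082 0.2235] [-0.6235  0.1498  6.4062] 0.14827010321184805 yaw -0.15780984015448768
[0.3301 0.2733 1.5393] [  0.6673 120.2728   1.5465]
```

View pics/s11.png

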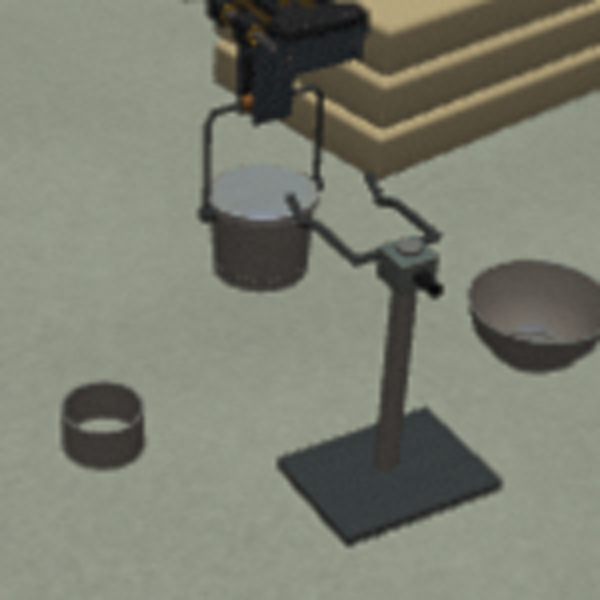

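View pics/wrist11.png

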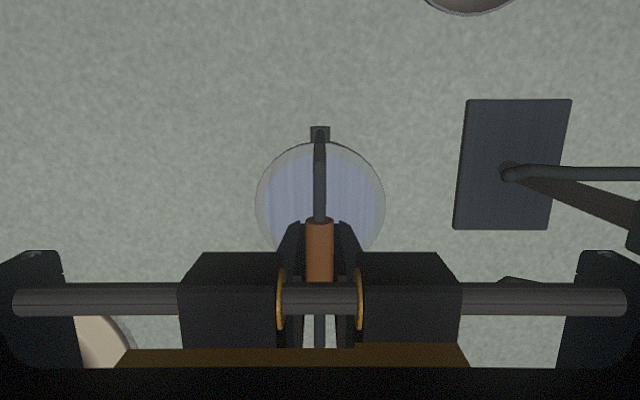

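View pics/top11.png

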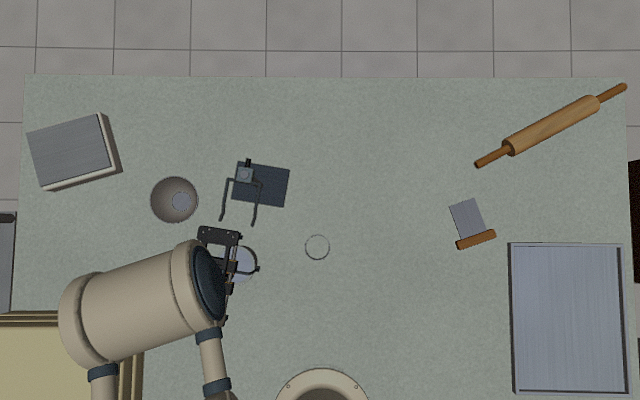

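The pail hangs level short of the fork, with the tip of the +y prong at (508,173) in the wrist view. I'll use that for a refined triangulation.

Run:
```python
from h import *
np.set_printoptions(precision=4,suppress=True)
c=imaging.get_calibration('wrist');S=imaging.get_calibration('scene');T=imaging.get_calibration('top')
sc=np.array([(195.5)/6-.5+340,(55.5)/6-.5+155]);tp=np.array([90.5/6-.5+205,452.5/6-.5+145])
for px in((508,172),(505,172)):
    print(tri([(c,px),(S,sc)]),tri([(c,px),(T,tp)]),tri([(c,px),(T,tp),(S,sc)]))
s,p,M=st()
# plate corners by wrist at z=.012
P=[plane(c,q,.012) for q in((467,99),(573,99),(454,229),(546,230))]
print(np.array(P)); 
print('post/rod line',plane(c,(560,172),.22),plane(c,(630,174),.22))
im=cv2.imread('pics/wrist11.png');cv2.imwrite('pics/w11c.png',cv2.resize(im[90:300,440:640],None,fx=3.5,fy=2.8,interpolation=cv2.INTER_CUBIC))
```

```text
(array([0.5317, 0.2314, 0.2137]), [0.4, 0.4]) (array([0.5318, 0.2311, 0.213 ]), [0.8, 0.8]) (array([0.5316, 0.231 , 0.2136]), [0.8, 0.8, 0.2])
(array([0.5308, 0.2318, 0.2131]), [0.0, 0.0]) (array([0.5314, 0.2311, 0.2114]), [0.2, 0.2]) (array([0.5311, 0.2313, 0.213 ]), [0.5, 0.7, 0.4])
[[0.5918 0.2603 0.012 ]
 [0.7015 0.2421 0.012 ]
 [0.5708 0.1137 0.012 ]
 [0.6769 0.0959 0.012 ]]
post/rod line [0.5555 0.2293 0.22  ] [0.5908 0.2225 0.22  ]
```

View pics/w11c.png

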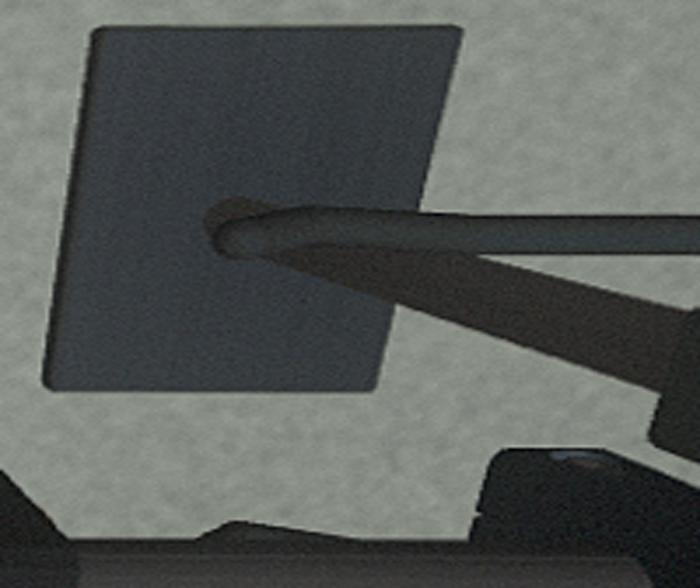

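```bash
python3 -m pendant '[{"jaw":1,"tx":0.5,"ty":6,"tz":0,"yaw":0},{"jaw":1,"tx":0.5,"ty":11,"tz":0,"yaw":0},{"jaw":1,"tx":0.5,"ty":14,"tz":0,"yaw":0},{"jaw":1,"tx":0.5,"ty":15,"tz":0,"yaw":0},{"jaw":1,"tx":0,"ty":15,"tz":0,"yaw":0},{"jaw":1,"tx":0,"ty":15,"tz":0,"yaw":0},{"jaw":1,"tx":0,"ty":14,"tz":0,"yaw":0},{"jaw":1,"tx":0,"ty":12,"tz":0,"yaw":0},{"jaw":1,"tx":0,"ty":10,"tz":0,"yaw":0},{"jaw":1,"tx":0,"ty":6,"tz":0,"yaw":0},{"jaw":1,"tx":0,"ty":2,"tz":0,"yaw":0},{"jaw":1,"tx":0,"ty":0,"tz":0,"yaw":0}]'
python3 - <<'E'
from h import *
np.set_printoptions(precision=4,suppress=True)
s,p,M=st(); print(s['t'],p,M.T@s['force'],s['finger_gap'],'yaw',np.arctan2(M[1,1],M[0,1]))
print(need([.544,.1915,.222]))
for n in('scene','top','wrist'):
    cv2.imwrite(f'pics/{n}12.png',imaging.grab_frame(n))
sc=cv2.imread('pics/scene12.png');cv2.imwrite('pics/s12.png',cv2.resize(sc[120:260,320:420],None,fx=4.2,fy=4.2,interpolation=cv2.INTER_CUBIC))
E
```

```text
t: 17.98
tcp_pos: [0.5436, 0.192, 0.2235]
tcp_rot: [-0.0, 0.76, 0.649, -0.0]
force: [0.1, -0.1, -5.9]
finger_gap: 0.144
17.975 [0.5436 0.192  0.2235] [-0.0548  0.1216  5.8746] 0.1444996600878733 yaw -0.15698075034348788
[-0.3871  0.4497  1.4966]
```

View pics/s12.png

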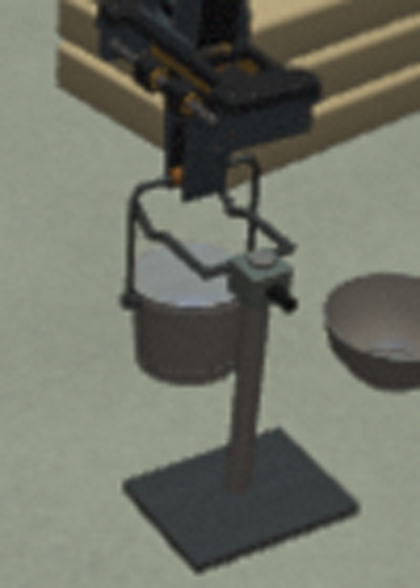

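View pics/wrist12.png

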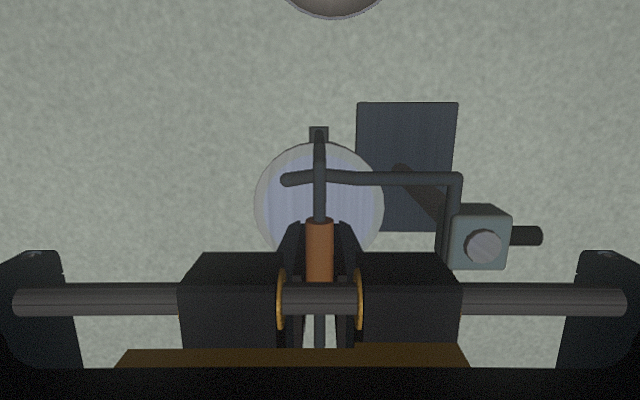

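Run:
```python
from h import *
np.set_printoptions(precision=1,suppress=True)
c=imaging.get_calibration('wrist');s,p,M=st()
L=lambda px,z:M.T@(plane(c,px,z)-p)*1000
print('tip end',L((281,180),.214),'rod joint corner (x~79,y~40)',L((462,172),.211),'dip? ',L((330,180),.203),'post top',L((484,246),.225))
print('wire at crossing',L((320,178),.2461),'grip end',L((319,220),.246))
im=cv2.imread('pics/wrist12.png');cv2.imwrite('pics/w12c.png',cv2.resize(im[110:290,240:560],None,fx=2.5,fy=3,interpolation=cv2.INTER_CUBIC))
```

```text
tip end [ 35.3 -22.    9.6] rod joint corner (x~79,y~40) [39.2 78.3 12.6] dip?  [32.8  5.4 20.6] post top [ 0.9 89.1 -1.4]
wire at crossing [ 43.6  -0.5 -22.5] grip end [ 23.3  -1.  -22.4]
```

View pics/w12c.png

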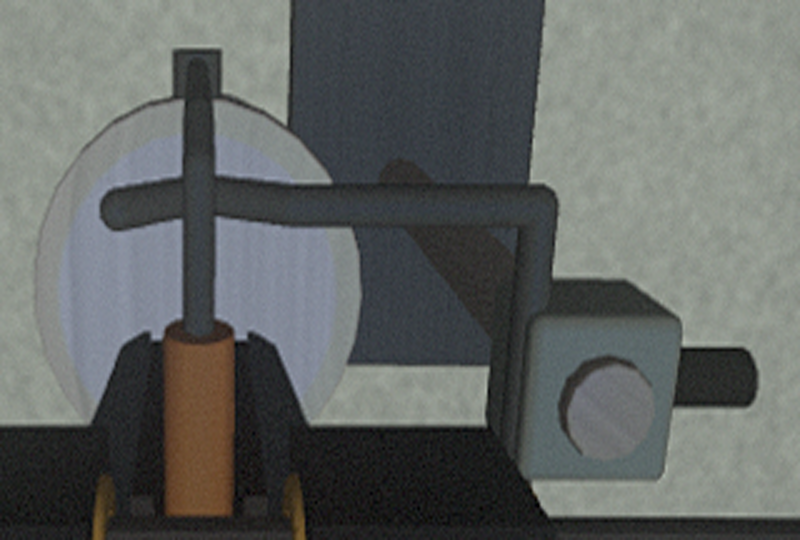

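Everything agrees to about 1 mm: fore-aft is about -1, sideways about +1, and the wire is over the dips. I'll lower quickly at first, then by feel.

```bash
python3 -m pendant '[{"jaw":1,"tx":0,"ty":1,"tz":4,"yaw":0},{"jaw":1,"tx":0,"ty":0,"tz":5,"yaw":0},{"jaw":1,"tx":0,"ty":0,"tz":5,"yaw":0},{"jaw":1,"tx":0,"ty":0,"tz":4,"yaw":0},{"jaw":1,"tx":0,"ty":0,"tz":2,"yaw":0},{"jaw":1,"tx":0,"ty":0,"tz":2,"yaw":0},{"jaw":1,"tx":0,"ty":0,"tz":0,"yaw":0}]'
python3 -m pendant '[{"jaw":1,"tx":0,"ty":0,"tz":1,"yaw":0},{"jaw":1,"tx":0,"ty":0,"tz":1,"yaw":0},{"jaw":1,"tx":0,"ty":0,"tz":0,"yaw":0}]'
python3 -m pendant '[{"jaw":1,"tx":0,"ty":0,"tz":1,"yaw":0},{"jaw":1,"tx":0,"ty":0,"tz":1,"yaw":0},{"jaw":1,"tx":0,"ty":0,"tz":0,"yaw":0}]'
```

```text
t: 19.0
tcp_pos: [0.5447, 0.1918, 0.2014]
tcp_rot: [-0.0, 0.76, 0.649, -0.0]
force: [0.0, 0.2, -5.9]
finger_gap: 0.147
t: 19.38
tcp_pos: [0.5447, 0.1918, 0.1995]
tcp_rot: [-0.0, 0.76, 0.649, -0.0]
force: [-1.2, -0.7, -5.4]
finger_gap: 0.147
t: 19.75
tcp_pos: [0.5447, 0.1918, 0.1974]
tcp_rot: [-0.0, 0.76, 0.649, -0.0]
force: [-0.6, -0.8, -6.0]
finger_gap: 0.142
```

```bash
python3 -m pendant '[{"jaw":1,"tx":0,"ty":0,"tz":1,"yaw":0},{"jaw":1,"tx":0,"ty":0,"tz":1,"yaw":0},{"jaw":1,"tx":0,"ty":0,"tz":0,"yaw":0}]'
python3 -m pendant '[{"jaw":1,"tx":0,"ty":0,"tz":1,"yaw":0},{"jaw":1,"tx":0,"ty":0,"tz":0,"yaw":0}]'
python3 -m pendant '[{"jaw":1,"tx":0,"ty":0,"tz":1,"yaw":0},{"jaw":1,"tx":0,"ty":0,"tz":0,"yaw":0}]'
```

```text
t: 20.12
tcp_pos: [0.5447, 0.1918, 0.1954]
tcp_rot: [-0.0, 0.76, 0.649, -0.0]
force: [-0.3, -0.1, -6.5]
finger_gap: 0.143
t: 20.38
tcp_pos: [0.5447, 0.1918, 0.1944]
tcp_rot: [-0.0, 0.76, 0.649, -0.0]
force: [-0.7, 0.1, -5.1]
finger_gap: 0.146
t: 20.62
tcp_pos: [0.5447, 0.1918, 0.1934]
tcp_rot: [-0.0, 0.76, 0.649, -0.0]
force: [-0.3, -0.6, -5.9]
finger_gap: 0.146
```

```bash
python3 -m pendant '[{"jaw":1,"tx":0,"ty":0,"tz":1,"yaw":0},{"jaw":1,"tx":0,"ty":0,"tz":0,"yaw":0}]'
```

```text
t: 20.88
tcp_pos: [0.5447, 0.1918, 0.1924]
tcp_rot: [-0.0, 0.76, 0.649, -0.0]
force: [0.8, 0.5, -6.2]
finger_gap: 0.142
```

```bash
python3 -m pendant '[{"jaw":1,"tx":0,"ty":0,"tz":0.8,"yaw":0},{"jaw":1,"tx":0,"ty":0,"tz":0,"yaw":0}]'
```

```text
t: 21.12
tcp_pos: [0.5447, 0.1918, 0.1917]
tcp_rot: [-0.0, 0.76, 0.649, -0.0]
force: [0.5, -0.2, -6.3]
finger_gap: 0.149
```

```bash
python3 -m pendant '[{"jaw":1,"tx":0,"ty":0,"tz":0.8,"yaw":0},{"jaw":1,"tx":0,"ty":0,"tz":0,"yaw":0}]'
```

```text
t: 21.38
tcp_pos: [0.5447, 0.1918, 0.1909]
tcp_rot: [-0.0, 0.76, 0.649, -0.0]
force: [-0.3, -0.3, -6.7]
finger_gap: 0.144
```

```bash
python3 -m pendant '[{"jaw":1,"tx":0,"ty":0,"tz":0.6,"yaw":0},{"jaw":1,"tx":0,"ty":0,"tz":0,"yaw":0}]'
```

```text
t: 21.62
tcp_pos: [0.5447, 0.1918, 0.1903]
tcp_rot: [-0.0, 0.76, 0.649, -0.0]
force: [-0.4, -0.0, -6.5]
finger_gap: 0.143
```

Not in contact yet; the grip is at about z=0.213. I'll continue.

```bash
python3 -m pendant '[{"jaw":1,"tx":0,"ty":0,"tz":0.6,"yaw":0},{"jaw":1,"tx":0,"ty":0,"tz":0,"yaw":0}]'
```

```text
t: 21.88
tcp_pos: [0.5448, 0.1917, 0.1897]
tcp_rot: [-0.0, 0.76, 0.649, -0.0]
force: [0.0, -0.5, -6.2]
finger_gap: 0.146
```

```bash
python3 -m pendant '[{"jaw":1,"tx":0,"ty":0,"tz":0.6,"yaw":0},{"jaw":1,"tx":0,"ty":0,"tz":0,"yaw":0}]'
```

```text
t: 22.12
tcp_pos: [0.5447, 0.1918, 0.1891]
tcp_rot: [-0.0, 0.76, 0.649, -0.0]
force: [0.5, 0.2, -5.9]
finger_gap: 0.147
```

```bash
python3 -m pendant '[{"jaw":1,"tx":0,"ty":0,"tz":0.5,"yaw":0},{"jaw":1,"tx":0,"ty":0,"tz":0,"yaw":0}]'
```

```text
t: 22.38
tcp_pos: [0.5447, 0.1918, 0.1886]
tcp_rot: [-0.0, 0.76, 0.649, -0.0]
force: [0.2, 0.1, -6.3]
finger_gap: 0.148
```

```bash
python3 -m pendant '[{"jaw":1,"tx":0,"ty":0,"tz":0.5,"yaw":0},{"jaw":1,"tx":0,"ty":0,"tz":0,"yaw":0}]'
```

```text
t: 22.62
tcp_pos: [0.5449, 0.1918, 0.1883]
tcp_rot: [0.0, 0.76, 0.649, 0.0]
force: [0.2, 0.5, -4.2]
finger_gap: 0.148
```

First contact: the load dropped from 6.2 to 4.2 N. I'll go on in 0.2 mm steps.

```bash
python3 -m pendant '[{"jaw":1,"tx":0,"ty":0,"tz":0.2,"yaw":0},{"jaw":1,"tx":0,"ty":0,"tz":0,"yaw":0}]'
```

```text
t: 22.88
tcp_pos: [0.5449, 0.1918, 0.1881]
tcp_rot: [0.0, 0.76, 0.649, 0.0]
force: [-0.4, 0.1, -0.4]
finger_gap: 0.144
```

```bash
python3 -m pendant '[{"jaw":1,"tx":0,"ty":0,"tz":0.2,"yaw":0},{"jaw":1,"tx":0,"ty":0,"tz":0,"yaw":0}]'
```

```text
t: 23.12
tcp_pos: [0.5449, 0.1918, 0.188]
tcp_rot: [0.0, 0.76, 0.649, 0.0]
force: [-1.0, -0.2, 1.9]
finger_gap: 0.146
```

The tool force is now +1.9 N, so the hanger carries all the weight plus a little. I'll back off 0.2 mm, hold, and look before releasing.

```bash
python3 -m pendant '[{"jaw":1,"tx":0,"ty":0,"tz":-0.2,"yaw":0},{"jaw":1,"tx":0,"ty":0,"tz":0,"yaw":0},{"jaw":1,"tx":0,"ty":0,"tz":0,"yaw":0},{"jaw":1,"tx":0,"ty":0,"tz":0,"yaw":0}]'
python3 - <<'E'
from h import *
np.set_printoptions(precision=2,suppress=True)
s,p,M=st(); print(s['t'],p,M.T@s['force'],s['wrist_torque'])
w=imaging.grab_frame('wrist');sc=imaging.grab_frame('scene')
cv2.imwrite('pics/w13.png',w)
cv2.imwrite('pics/s13.png',cv2.resize(sc[130:250,320:420],None,fx=5,fy=5,interpolation=cv2.INTER_CUBIC))
E
```

```text
t: 23.62
tcp_pos: [0.5449, 0.1918, 0.188]
tcp_rot: [0.0, 0.76, 0.649, 0.0]
force: [0.3, -2.0, 1.8]
finger_gap: 0.142
23.625 [0.54 0.19 0.19] [-1.94  0.57 -1.8 ] [-0.18 -0.02 -0.02]
```

View pics/s13.png

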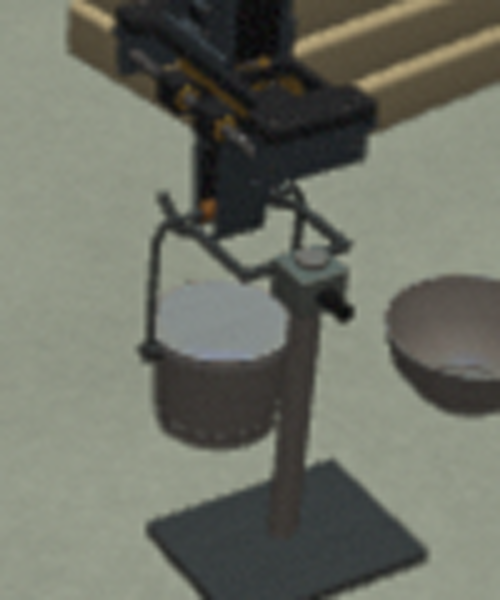

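View pics/w13.png

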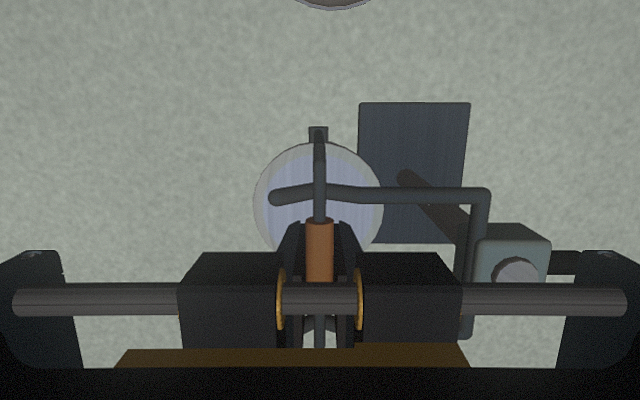

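The wire lies in the V on the visible prong, the grip is centred, and the pail is upright. The gripper has held it for about 0.5 s with the hanger loaded. Now I'll release and look.

```bash
python3 -m pendant '[{"jaw":0.65,"tx":0,"ty":0,"tz":0,"yaw":0},{"jaw":0.55,"tx":0,"ty":0,"tz":0,"yaw":0},{"jaw":0.4,"tx":0,"ty":0,"tz":0,"yaw":0},{"jaw":0.3,"tx":0,"ty":0,"tz":0,"yaw":0},{"jaw":0.3,"tx":0,"ty":0,"tz":0,"yaw":0}]' 10
python3 - <<'E'
from h import *
np.set_printoptions(precision=2,suppress=True)
s,p,M=st(); print(s['t'],p,M.T@s['force'],s['wrist_torque'],s['finger_gap'])
w=imaging.grab_frame('wrist');cv2.imwrite('pics/w14.png',w)
E
```

```text
t: 24.35
tcp_pos: [0.5448, 0.1918, 0.1879]
tcp_rot: [0.0, 0.76, 0.65, -0.0]
force: [-0.9, 0.4, -0.2]
finger_gap: 0.35
24.35 [0.54 0.19 0.19] [ 0.21 -0.95  0.25] [-0.14  0.03 -0.02] 0.3495769508088461
```

View pics/w14.png

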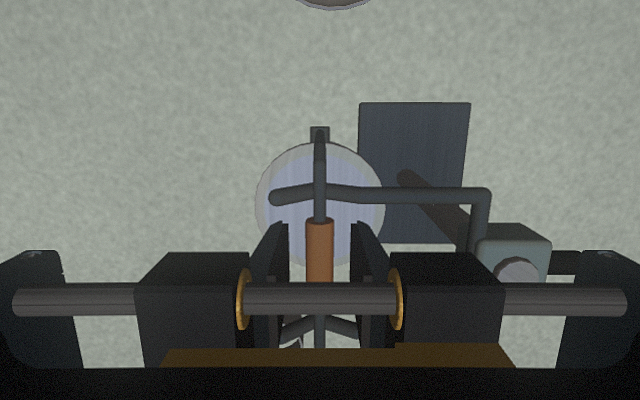

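The grip at (320,250) is free and centred between the open fingers, with the wire still in the dips. I'll withdraw straight up.

```bash
python3 -m pendant '[{"jaw":0.3,"tx":0,"ty":0,"tz":-4,"yaw":0},{"jaw":0.3,"tx":0,"ty":0,"tz":-8,"yaw":0},{"jaw":0.3,"tx":0,"ty":0,"tz":-12,"yaw":0},{"jaw":0.3,"tx":0,"ty":0,"tz":-20,"yaw":0},{"jaw":0.3,"tx":0,"ty":0,"tz":-25,"yaw":0},{"jaw":0.3,"tx":0,"ty":0,"tz":-25,"yaw":0},{"jaw":0.3,"tx":0,"ty":0,"tz":-25,"yaw":0},{"jaw":0.3,"tx":0,"ty":0,"tz":-15,"yaw":0},{"jaw":0.3,"tx":0,"ty":0,"tz":0,"yaw":0},{"jaw":0.3,"tx":0,"ty":0,"tz":0,"yaw":0}]'
python3 - <<'E'
from h import *
np.set_printoptions(precision=4,suppress=True)
s,p,M=st(); print(s['t'],p,M.T@s['force'],s['finger_gap'])
for n in('wrist','scene'):cv2.imwrite(f'pics/{n}15.png',imaging.grab_frame(n))
sc=cv2.imread('pics/scene15.png');cv2.imwrite('pics/s15.png',cv2.resize(sc[140:260,320:420],None,fx=5,fy=5,interpolation=cv2.INTER_CUBIC))
c=imaging.get_calibration('wrist');w=cv2.imread('pics/wrist15.png');h=cv2.cvtColor(w,cv2.COLOR_BGR2HSV)
m=((h[...,0]<20)&(h[...,1]>110)&(h[...,2]>60)).astype(np.uint8);m[250:]=0
n,l,st_,ce=cv2.connectedComponentsWithStats(m);i=1+np.argmax(st_[1:,4]);g=plane(c,ce[i],.2106);print(st_[i],g)
d=g[:2]-[.544,.1915];a=-.155;print('stand xy mm',1000*(d@[np.cos(a),np.sin(a)]),1000*(d@[-np.sin(a),np.cos(a)]))
E
```

```text
t: 25.65
tcp_pos: [0.5444, 0.1917, 0.3211]
tcp_rot: [-0.0, 0.76, 0.649, -0.001]
force: [0.4, -0.5, 0.0]
finger_gap: 0.349
25.65 [0.5444 0.1917 0.3211] [-0.4465  0.5158 -0.0044] 0.3493517766158034
[313 168  15  51 714] [0.5439 0.1931 0.2106]
stand xy mm -0.3058910692736712 1.603393282194162
```

View pics/s15.png

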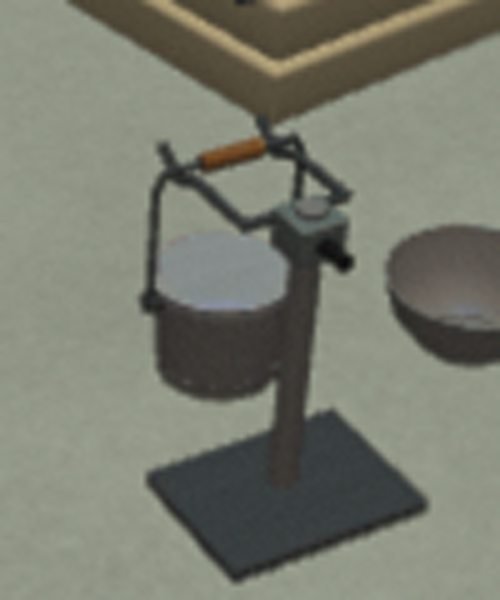

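View pics/wrist15.png

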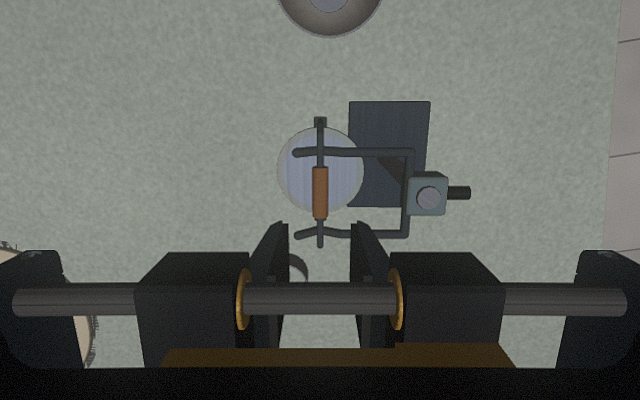

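The pail hangs with the wire across both prongs and the grip centred, about -0.3 mm fore-aft and +1.6 mm sideways. Last, I'll check that it is at rest and the bystanders haven't moved, then hand in.

```bash
python3 -m pendant '[{"jaw":0.3,"tx":0,"ty":0,"tz":-20,"yaw":0},{"jaw":0.3,"tx":0,"ty":0,"tz":0,"yaw":0},{"jaw":0.3,"tx":0,"ty":0,"tz":0,"yaw":0},{"jaw":0.3,"tx":0,"ty":0,"tz":0,"yaw":0},{"jaw":0.3,"tx":0,"ty":0,"tz":0,"yaw":0},{"jaw":0.3,"tx":0,"ty":0,"tz":0,"yaw":0}]'
python3 - <<'E'
from h import *
b=imaging.grab_frame('scene');a=cv2.imread('pics/scene15.png');o=cv2.imread('pics/scene0.png')
d=lambda p,q,s:float(cv2.absdiff(p[s],q[s]).mean())
print('pail region',d(a,b,np.s_[185:225,345:385]),'bowl',d(o,b,np.s_[182:215,393:437]),'cutter',d(o,b,np.s_[212:238,292:320]),'scraper',d(o,b,np.s_[275:318,165:224]),'bench ref',d(o,b,np.s_[320:350,250:300]))
s=r.sense();print(s['t'],s['force'])
r.sign_off()
E
```

```text
t: 26.5
tcp_pos: [0.5447, 0.1917, 0.3417]
tcp_rot: [-0.0, 0.76, 0.649, -0.0]
force: [-0.8, 0.1, -0.4]
finger_gap: 0.349
pail region 1.2525 bowl 1.38544536271809 cutter 1.4587912087912087 scraper 1.3958743923268953 bench ref 1.37
26.55 [-0.90615536  0.42639674 -0.49920216]
the job is handed in; nothing more can be done
```

The pail is hanging on the two-pronged hanger by its handle, and I handed the job in at 26.6 s; no verdict is reported. I swung the handle upright with the pail on the bench and lifted the pail by the grip. It went over the prong tips, and I lowered it by feel until the hanger took the weight, then let go and moved straight up.

**Last checks:**
- **Position:** the wire lies across both prongs with the grip between them. The grip centre is about -0.3 mm fore-aft and +1.6 mm sideways of the middle between the dips, by camera.
- **Rest and release:** the pail looks upright and still between two pictures about 0.9 s apart. The fingers are clear, and the tool force is down to noise.
- **Load on the hanger:** about 8 N at most, worked out from the wrist force readings, against the 16 N limit.
- **Bowl, cutter and scraper:** unchanged from the first picture, to within image noise.

**What disagreed or failed:**
- **First grasp:** it closed on nothing. The fingertips sat about 8 mm behind the reported TCP rather than 17 mm ahead. The handle did not move, so I regripped lower.
- **Pressing on the pail:** while swinging the handle I briefly pushed down on the pail with about 9 N.
- **Back-off at the hanger:** the 0.2 mm back-off before release barely changed the force, and a side force of about 2 N remained until I opened the fingers.

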